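# Put the toy milk bottles away and lock the sliding door with the rod

### The arm

A 7-joint arm with a two-finger parallel gripper is mounted at the origin on the work surface. World frame = base frame: x ahead of the robot, y to its left, z up, the work surface at z = 0. Lengths are in m, angles in rad, forces in N, time in s.
With the tool pointing down it reaches from about 0.425 to 0.925 m from the base axis. Payload 6.8 kg.
Tool frame: the origin (TCP) lies where the fingers leave the gripper's body, on its centre line; the fingertips stand 73 mm ahead of it and the grasp point (between the pads) lies 54 mm ahead of it; z points along the fingers, y is the direction in which the jaws open and shut (so a half turn about z gives the same grasp; the last joint's range is limited). The gripper opens to 85 mm and grips with 20 to 120 N. Pads are 22 mm wide; open, the fingers measure 114 mm over their backs; the gripper's body (76 mm by 85 mm) begins 54 mm behind the grasp point. The pads swing forward as they close: fully open they stand 13 mm farther back than shut.
Start: joints at [-1.275, 0.477, 0.022, 1.555, -0.011, 1.109, -0.083], TCP at [0.265, 0.621, 0.304] pointing down, gripper open.
Joint ranges: [-2.96, 2.96], [-0.34, 2.1], [-1.41, 1.46], [0.24, 2.44], [-1.37, 4.51], [0.17, 1.92], [-2.96, 2.96]. Speed limits (rad/s): [2.39, 2.39, 3.14, 3.14, 3.14, 3.14, 3.14].

### API

Orientations are given as a rotation vector (axis times angle).
In Python, from bench import r gives the robot as it stands.
- The arm moves only by the shell command python3 -m handwheel 'ROWS' [FORCE]. ROWS is JSON, a list that holds one entry, the list of rows, each a list of 7 numbers: the shift along the world's x, y, z in m, then the turn, a rotation vector about the world's x, y, z in rad, then the finger opening in m, from 0 to 0.0854. A call has 1 to 10 rows; each row shifts and turns the commanded pose from where the row before left it; what a row does not reach is not made up. A row lasts 1/12 s, in which the tool goes at most 41.7 mm and 7.16 degrees, less where a joint would pass 70% of its speed; a pose out of reach is approached as far as the arm can. A call is refused whole if a number of a shift passes 0.0417 or a number of a turn 0.125, either way. A call with a gripper value outside its range is refused whole. The fingers move at their own pace and stop on an object; FORCE is the grip in N (left out, the last holds). Time passes only in rows, so rows that do not move let the fingers close. It gives the time, the measured TCP pose, the force and the opening at its end, in the units of the state.
- r.get_obs(): the state, without advancing time (a new reading comes with each control period).
- r.grab_frame(name): name is "scene" or "top"; returns (picture, depth): 400x640x3 uint8, red, green, blue; 400x640 float32, m along the optical axis (not along the pixel's ray), 0 where there is no reading.
- r.get_calibration(name): a dict with "vertical_fov" (degrees; the focal length in pixels is half the picture's height over the tangent of half this angle, whatever the lens; pixels are square), "cx", "cy" (the principal point, pixels), "R" (3x3) and "t" (3): a world point X has camera coordinates R X + t. Camera axes: x right, y down, z forward; pixel columns grow to the right and rows downward; lengths in m; the calibration is good to about 2 mm. A picture is of the moment at which its call begins. get_calibration takes no time and is no camera call.
- r.hand_in(): hands the job in, once; it reports no verdict.
Trained networks look in the newest picture that a camera, given by its name, has taken for a name from the list of things; names that differ only in an ending like _2 or _b are one class to them, and where a whole thing is asked for, a point or a joint stands for the part that bears it (a point fixed in the world has none). Each returns a list of dicts, best first, with "p" (0 to 1); they miss things now and then, are a little off and sometimes report something else, mostly with a low value. They report only what shows in the picture. A call takes as long as a camera call. They do not tell look-alikes from the thing itself.
- r.masks_of(label, camera): "pixels" (400x640 bool, what is visible of it) and "at" ([column, row] in pixels, amid what is visible of it).
The state is a dict: "clock": time; "joints": joint angles; "qvel": joint speeds; "tau": joint torques, N m; "tcp_pos": TCP position; "orientation": TCP orientation; "contact_force": force on the tool from outside, world axes, zero at the start; "moment": the same for the moment, N m; "grip_width": finger opening in m.
Only numpy, scipy, OpenCV 4.12 (cv2) and the standard library are available. Lean on these libraries where they do the work, as an engineer would, in place of code of your own. Each camera call takes 0.05 s, during which the arm holds its last target.

### The job

Put away all the toy milk bottles: slide the green cupboard's door open, stand every bottle upright on the floor of the bay inside, and slide the door fully shut over them. Then lock it by threading the red rod through all four eyes, two on the cupboard and two on the door, and push it home until its wooden handle is up against the first eye. Last, tug the door's handle towards open to feel that the rod holds it, and let go; leave the other toys where they are.

Things in the scene. Friction and masses are not known exactly. Their poses are not given: they have to be found in the camera images.
- cupboard: Low green plastic toy larder cupboard, fixed: 275 deep (own x -85 at the front to +190), 256 wide (y +-128), 110 mm high. Origin on the table under the bay's middle; x from its front (two moulded panels, towards the robot) to its back, z up. Front part: open-topped bay, inside x -62 to 75, y +-121, floor z 8, wall tops z 110. Rear part closed. The cream sliding door is the bay's top.
- bay_floor (a point): Middle of the bay's floor, 8 mm over the table (cupboard's own x 0, y 0). With the door fully open, the room above the bay is free from the fixed eyes (x -58) to the door's eyes (x +70), which stand up to z 158.
- eye_left (a point): Fixed eye at the cupboard's left, standing on the front rail: green plate 10 mm thick, 32 x 32 mm (z 126 to 158), with a round 20 mm hole along the cupboard's own y. Point: hole centre on the outer face (own x -73.5, y +57, z 142 mm); inner face at y +47.
- eye_right (a point): Fixed eye at the cupboard's right, the mirror image of eye_left. Point: hole centre on the outer face (own x -73.5, y -57, z 142 mm); inner face at y -47.
- door (a joint): Sliding door, m: 0 = shut, 0.160 = fully open (slid along the cupboard's own +x, to the back). About 2 N of friction; it stays where it is left. It starts a little ajar. Locked by the rod it still has about 6 mm of play. Its underside is 103 mm and its top 110 mm over the table.
- door_handle (a point): Middle of the yellow arch handle's grip bar on the sliding door: the bar lies along the cupboard's own y, 70 mm long and 12 x 12 mm thick, its middle 145 mm over the table and 35 mm over the door's top.
- door_eyes (a point): Point midway between the sliding door's two eyes, on the axis of their holes. They are plates like the fixed eyes, 20 mm holes, at the cupboard's own y 15 to 25 and -25 to -15 mm, and move with the door; they come into line with the fixed eyes only when the door is shut.
- rod: Locking rod: square beech handle 55 mm long, 20 x 20 mm, with a red round plastic tube, 14 mm thick, round-nosed, sticking out 150 mm from it (45 g in all). Origin: handle's centre; own x points along the tube to the nose. Lies level on a flat of its handle, axis 10 mm over the table; balances 20 mm from the handle's centre towards the nose. The handle does not pass through the eyes.
- rod_tip (a point): End of the rod's round nose, 177.5 mm from the handle's centre along own x.
- bottle_red: Toy milk bottle, white with red band and red neck and cap: body 46 mm across and 50 mm high, above it the neck and cap in one, 24 mm across, up to 86 mm. Loose, about 80 g. Origin: centre of its underside, z up its axis. May be absent.
- bottle_blue: Toy milk bottle, white with blue band and blue neck and cap: body 46 mm across and 50 mm high, above it the neck and cap in one, 24 mm across, up to 86 mm. Loose, about 80 g. Origin: centre of its underside, z up its axis. May be absent.
- bottle_yellow: Toy milk bottle, white with yellow band and yellow neck and cap: body 46 mm across and 50 mm high, above it the neck and cap in one, 24 mm across, up to 86 mm. Loose, about 80 g. Origin: centre of its underside, z up its axis. May be absent.
- bottle_orange: Toy milk bottle, white with orange band and orange neck and cap: body 46 mm across and 50 mm high, above it the neck and cap in one, 24 mm across, up to 86 mm. Loose, about 80 g. Origin: centre of its underside, z up its axis. May be absent.
- tumbler: Clear glass tumbler, 64 mm across, 85 mm high, standing loose; origin centre of its underside. Leave alone.
- rocking_chair: Wooden toy rocking chair, about 125 x 80 mm, 155 mm high; origin under its middle. Leave alone.
- lamp: Purple plastic toy lamp, shade 90 mm across, 145 mm high; origin centre of its underside. Leave alone.
- colander: Steel toy colander, 110 mm across, 50 mm high; origin centre of its underside. Leave alone.
- arch_block: Blue and yellow building-block arch, 30 x 80 mm, 56 mm high; origin under its middle. Leave alone.
- toy_cup: Blue toy cup with a handle, 52 mm across, 40 mm high; origin centre of its underside. Leave alone.
There are look-alikes about, which are no part of the job. Leave any purple look-alike of the bottle_yellow alone.

How it is judged:
On the way, in this order (a step that is already met when the one before it is completed fails the run):
1. the door is slid open (value of joint door above 0.11 m), for 0.2 s.
2. every bottle stands upright in the bay, let go (x of bottle_red in the frame of cupboard between -0.062 and 0.075 m and y of bottle_red in the frame of cupboard between -0.121 and 0.121 m and z of bottle_red in the frame of cupboard between 0.003 and 0.014 m and angle between each of bottle_red, bottle_blue, bottle_yellow, bottle_orange's own z axis and vertical below 0.12 rad and linear speed of each of bottle_red, bottle_blue, bottle_yellow, bottle_orange below 0.02 m/s and x of bottle_blue in the frame of cupboard between -0.062 and 0.075 m and y of bottle_blue in the frame of cupboard between -0.121 and 0.121 m and z of bottle_blue in the frame of cupboard between 0.003 and 0.014 m and x of bottle_yellow in the frame of cupboard between -0.062 and 0.075 m and y of bottle_yellow in the frame of cupboard between -0.121 and 0.121 m and z of bottle_yellow in the frame of cupboard between 0.003 and 0.014 m and x of bottle_orange in the frame of cupboard between -0.062 and 0.075 m and y of bottle_orange in the frame of cupboard between -0.121 and 0.121 m and z of bottle_orange in the frame of cupboard between 0.003 and 0.014 m and contact force between the fingers and bottle_red below 0.1 N and contact force between the fingers and bottle_blue below 0.1 N and contact force between the fingers and bottle_yellow below 0.1 N and contact force between the fingers and bottle_orange below 0.1 N), for 0.2 s.
3. the door is fully shut over them (value of joint door below 0.004 m), for 0.2 s.
4. the rod is through all four eyes (x of rod_tip in the frame of cupboard between -0.0815 and -0.0655 m and z of rod_tip in the frame of cupboard between 0.133 and 0.151 m and x of rod in the frame of cupboard between -0.0835 and -0.0635 m and z of rod in the frame of cupboard between 0.13 and 0.154 m and ((y of rod_tip in the frame of cupboard below -0.077 m and y of rod in the frame of cupboard above 0.06 m) or (y of rod_tip in the frame of cupboard above 0.077 m and y of rod in the frame of cupboard below -0.06 m)) and angle between the x axis of rod and the y axis of cupboard, either way round below 0.1 rad and linear speed of rod below 0.02 m/s), for 0.2 s.
5. the locked door is tugged by its handle, towards open, until the rod stops it (all of step 4 and value of joint door above 0.003 m and distance between the grasp point and door_handle below 0.045 m), for 0.1 s.
At the end, for the whole second after the job is handed in: Every bottle stands upright (within 0.12 rad) on the floor of the bay; the door is shut to within 10 mm; the rod lies through all four eyes, from either side, its nose at least 20 mm past the outer face of the last eye and its handle outside the first; all at rest (all of step 4 and x of bottle_red in the frame of cupboard between -0.062 and 0.075 m and y of bottle_red in the frame of cupboard between -0.121 and 0.121 m and z of bottle_red in the frame of cupboard between 0.003 and 0.014 m and angle between each of bottle_red, bottle_blue, bottle_yellow, bottle_orange's own z axis and vertical below 0.12 rad and linear speed of each of bottle_red, bottle_blue, bottle_yellow, bottle_orange below 0.02 m/s and x of bottle_blue in the frame of cupboard between -0.062 and 0.075 m and y of bottle_blue in the frame of cupboard between -0.121 and 0.121 m and z of bottle_blue in the frame of cupboard between 0.003 and 0.014 m and x of bottle_yellow in the frame of cupboard between -0.062 and 0.075 m and y of bottle_yellow in the frame of cupboard between -0.121 and 0.121 m and z of bottle_yellow in the frame of cupboard between 0.003 and 0.014 m and x of bottle_orange in the frame of cupboard between -0.062 and 0.075 m and y of bottle_orange in the frame of cupboard between -0.121 and 0.121 m and z of bottle_orange in the frame of cupboard between 0.003 and 0.014 m and value of joint door below 0.01 m); the robot touches nothing.
It fails at once if a bystander toy was shoved more than 40 mm (distance of any of tumbler, rocking_chair, lamp, colander, arch_block, toy_cup from where it was at the start of the episode above 0.04 m).
It fails at once if the glass tumbler was tipped (angle between tumbler's own z axis and vertical above 0.5 rad).
Of bottle_red, bottle_blue, bottle_yellow, bottle_orange only 2 to 4 are there at a start; the rules pass over those that are not, and their reading is None.
At some moment in a run one of bottle_red, bottle_blue, bottle_yellow, bottle_orange, rod may be knocked a few centimetres aside while the robot is not near it.
It also fails if it takes over 210 s, if anything falls off the work surface, if the arm or the gripper's body presses on something with over 40 N, if the wrist force passes 120 N, or if a joint passes its speed limit or range.

## Working session

There is one attempt and no reset: what is moved stays moved. The work goes in short steps, Python scripts to look and compute and a shell command to move; the robot and the scene stay as the last step left them, time stands still between calls to the robot, and variables do not carry over. Pictures are saved under pics/ and viewed, and the job is handed in when it is done.

```bash
ls; mkdir -p pics
cat > h.py <<'E'
from bench import r
import numpy as np, cv2
def cal(n):
    c=r.get_calibration(n); f=200/np.tan(np.radians(c['vertical_fov'])/2); return f,c['cx'],c['cy'],np.array(c['R']),np.array(c['t'])
def pt(n,u,v,d):
    f,cx,cy,R,t=cal(n); X=np.stack([(u-cx)/f*d,(v-cy)/f*d,d],-1) ; return (X-t)@R
def proj(n,X):
    f,cx,cy,R,t=cal(n); c=np.atleast_2d(X)@R.T+t; return np.stack([c[:,0]/c[:,2]*f+cx,c[:,1]/c[:,2]*f+cy],-1)
def cloud(n,d):
    v,u=np.mgrid[0:400,0:640]; return pt(n,u.astype(float),v.astype(float),d)
E
python3 - <<'E'
from h import *
print(r.get_obs())
for n in('scene','top'):
    p,d=r.grab_frame(n); cv2.imwrite(f'pics/{n}0.png',p[:,:,::-1]); np.save(f'/tmp/{n}.npy',d); print(n,cal(n))
E
```

```text
pics
{'clock': 0.0, 'joints': array([-1.27507521,  0.47781351,  0.0223396 ,  1.5564591 , -0.01147418,
        1.10932983, -0.08311893]), 'qvel': array([-2.94717005e-05, -1.45946345e-03,  2.27535251e-04,  1.26265370e-03,
       -1.22354735e-03, -2.34270830e-03, -7.61813659e-04]), 'tau': array([-2.95011150e-04, -5.96457517e+01,  1.60820983e+00, -2.81184840e+01,
        1.25366074e-02,  9.50599322e-03, -1.98860960e-05]), 'tcp_pos': array([0.26505701, 0.62026962, 0.3029134 ]), 'orientation': array([-6.29954148e-01, -3.07756401e+00,  2.93590022e-03]), 'contact_force': array([0.1696581 , 0.56841501, 0.39553728]), 'moment': array([0.01004493, 0.03098179, 0.01164028]), 'grip_width': 0.08583792341070481}
scene (np.float64(410.6289457652065), 321.68260908372935, 206.04606356639258, array([[-6.84277854e-01,  7.29221374e-01,  8.46409621e-05],
       [ 5.95170513e-01,  5.58555901e-01, -5.77743339e-01],
       [-4.21350068e-01, -3.95286596e-01, -8.16218492e-01]]), array([ 0.37375789, -0.29827544,  1.47461238]))
top (np.float64(476.01878925270773), 319.7240701347165, 193.95635240153703, array([[-0.02013341, -0.99978367,  0.00522193],
       [-0.97726576,  0.01857682, -0.21120259],
       [ 0.21105989, -0.00935544, -0.97742836]]), array([-0.00184129,  0.57270445,  1.21405959]))
```

View pics/scene0.png

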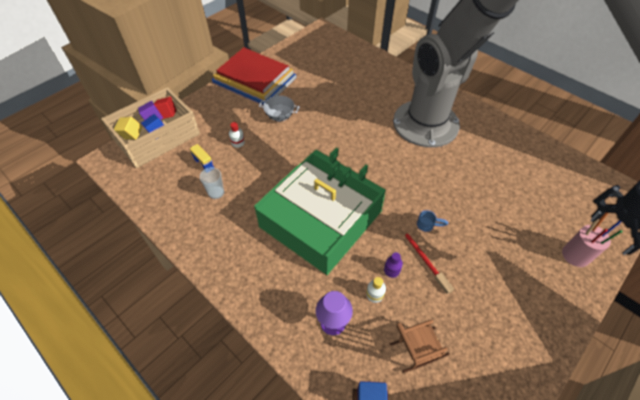

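View pics/top0.png

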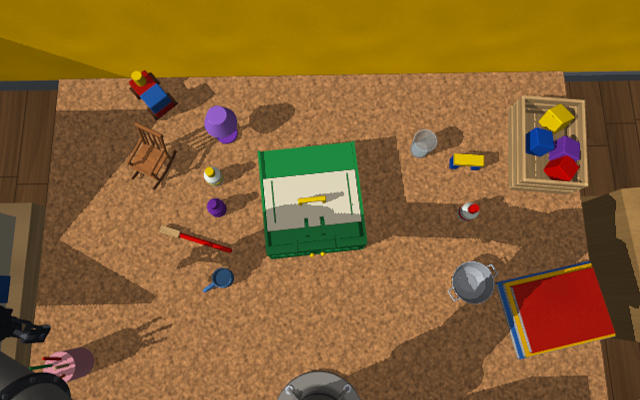

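The top view shows the cupboard in the middle (310,200), the yellow bottle at (212,175), the purple look-alike at (216,208), the red bottle at (470,210), and the rod from (165,231) to (231,250). I'll measure these now.

Run:
```python
from h import *
D={n:np.load(f'/tmp/{n}.npy') for n in('scene','top')}
C={n:cloud(n,D[n]) for n in D}
for l in ['bottle_red','rod','cupboard','door','door_handle','tumbler','lamp','rocking_chair','toy_cup','colander','arch_block']:
    for n in D:
        for m in r.masks_of(l,n)[:5]:
            if m['p']<.15: continue
            M=m['pixels']&(D[n]>0); P=C[n][M]
            if len(P)==0: continue
            print(l,n,round(m['p'],2),m['at'],M.sum(),'med',np.median(P,0).round(3),'lo',np.percentile(P,3,axis=0).round(3),'hi',np.percentile(P,97,axis=0).round(3))
            np.save(f'/tmp/m_{l}_{n}_{int(m["at"][0])}.npy',m['pixels'])
print(r.get_obs()['clock'])
```

```text
bottle_red scene 0.66 [234.3, 139.5] 248 med [ 0.534 -0.406  0.046] lo [ 0.514 -0.423  0.004] hi [ 0.548 -0.394  0.085]
bottle_red top 0.68 [191.7, 238.9] 463 med [0.467 0.34  0.018] lo [0.432 0.235 0.001] hi [0.498 0.422 0.025]
bottle_red top 0.63 [470.6, 208.4] 305 med [ 0.52  -0.406  0.054] lo [ 0.502 -0.428  0.013] hi [ 0.542 -0.393  0.089]
rod scene 0.87 [430.5, 269.3] 465 med [0.476 0.351 0.014] lo [ 0.437  0.248 -0.002] hi [0.503 0.418 0.02 ]
rod top 0.55 [186.2, 236.7] 510 med [0.471 0.35  0.017] lo [ 0.434  0.239 -0.001] hi [0.5   0.418 0.025]
rod top 0.53 [311.4, 201.3] 10820 med [0.543 0.01  0.109] lo [ 0.419 -0.113  0.007] hi [0.686 0.13  0.15 ]
cupboard scene 0.95 [321.8, 210.5] 9717 med [0.587 0.031 0.103] lo [ 0.431 -0.11   0.013] hi [0.701 0.143 0.145]
cupboard top 0.95 [309.1, 198.6] 10963 med [0.544 0.01  0.109] lo [ 0.419 -0.113  0.006] hi [0.688 0.131 0.15 ]
door scene 0.79 [324.8, 193.2] 3634 med [0.551 0.018 0.109] lo [ 0.474 -0.102  0.105] hi [0.618 0.121 0.15 ]
door scene 0.28 [432.0, 270.6] 494 med [0.476 0.356 0.014] lo [ 0.435  0.237 -0.003] hi [0.503 0.419
[... 1811 characters left out ...]
scene 0.78 [279.9, 108.4] 637 med [ 0.323 -0.425  0.027] lo [ 0.284 -0.46   0.001] hi [ 0.383 -0.359  0.049]
colander scene 0.24 [321.1, 208.1] 9635 med [0.587 0.032 0.103] lo [ 0.432 -0.109  0.015] hi [0.701 0.143 0.145]
colander top 0.57 [471.7, 280.4] 1396 med [ 0.333 -0.417  0.018] lo [ 0.287 -0.456  0.004] hi [ 0.38  -0.361  0.052]
arch_block scene 0.74 [206.0, 157.5] 279 med [ 0.671 -0.412  0.053] lo [ 0.654 -0.46   0.013] hi [ 0.684 -0.384  0.058]
arch_block scene 0.47 [236.3, 136.5] 279 med [ 0.533 -0.407  0.046] lo [ 0.508 -0.427  0.003] hi [ 0.548 -0.395  0.086]
arch_block top 0.56 [468.1, 158.4] 505 med [ 0.661 -0.418  0.055] lo [ 0.648 -0.462 -0.001] hi [ 0.692 -0.382  0.061]
1.2
```

```bash
cat > fit.py <<'E'
from h import *
from scipy.optimize import least_squares
def circ(P,rad):
    f=lambda c: np.hypot(P[:,0]-c[0],P[:,1]-c[1])-rad
    return least_squares(f,P[:,:2].mean(0),loss='soft_l1',f_scale=.002)
E
python3 - <<'E'
from fit import *
D={n:np.load(f'/tmp/{n}.npy') for n in('scene','top')}
I={n:cv2.imread(f'pics/{n}0.png')[:,:,::-1].astype(int) for n in D}
C={n:cloud(n,D[n]) for n in D}
for l in ['bottle_blue','bottle_yellow','bottle_orange']:
    for n in D:
        for m in r.masks_of(l,n)[:5]:
            M=m['pixels']&(D[n]>0); P=C[n][M]
            if len(P)==0: continue
            print(l,n,round(m['p'],2),m['at'],M.sum(),'med',np.median(P,0).round(3))
# bottles: local points
for nm,c in dict(red=(.527,-.406),yellow=None or (.64,.27),purple=(.56,.26)).items():
    for n in D:
        P=C[n]; s=(np.hypot(P[...,0]-c[0],P[...,1]-c[1])<.07)&(P[...,2]>.01)&(P[...,2]<.13)&(D[n]>0)
        Q=P[s]; cap=Q[(Q[:,2]>.058)&(Q[:,2]<.083)]; b=Q[(Q[:,2]>.01)&(Q[:,2]<.045)]; top=Q[Q[:,2]>.083]
        a=circ(cap,.012); e=circ(b,.023)
        print(nm,n,'cap',a.x.round(4),len(cap),'body',e.x.round(4),len(b),np.abs(a.fun).mean(),np.abs(e.fun).mean(),'top',top.mean(0).round(4),len(top),Q[:,2].max())
# cupboard
for n in D:
    P=C[n]; s=(np.abs(P[...,0]-.56)<.2)&(np.abs(P[...,1])<.17)&(P[...,2]>.104)&(P[...,2]<.118)&(D[n]>0)
    g=I[n]; gr=s&(g[...,1]>g[...,0]+20)&(g[...,1]>g[...,2])
    Q=P[gr][:,:2].astype(np.float32); print(n,cv2.minAreaRect((Q*1000).astype(np.float32)),len(Q))
    ye=(np.abs(P[...,0]-.56)<.2)&(np.abs(P[...,1])<.17)&(P[...,2]>.135)&(P[...,2]<.16)&(g[...,0]>150)&(g[...,1]>120)&(g[...,2]<100)
    Q=P[ye]; print('handle',Q.mean(0),Q.max(0),Q.min(0),cv2.minAreaRect((Q[:,:2]*1000).astype(np.float32)))
    ey=(np.abs(P[...,0]-.56)<.2)&(np.abs(P[...,1])<.17)&(P[...,2]>.12)&(P[...,2]<.165)&~ye
    for q in P[ey][::6]: print(q.round(3),end=' ')
    print()
    # rod
    s=(P[...,0]>.4)&(P[...,0]<.53)&(P[...,1]>.2)&(P[...,1]<.45)&(P[...,2]>.006)&(P[...,2]<.03)
    red=s&(g[...,0]>100)&(g[...,1]<70); Q=P[red]
    vx,vy,x0,y0=cv2.fitLine(Q[:,:2].astype(np.float32),cv2.DIST_HUBER,0,.01,.01).ravel()
    d=np.array([vx,vy]); 
    if d[1]>0: d=-d
    t=(Q[:,:2]-[x0,y0])@d; al=P[s]; ta=(al[:,:2]-[x0,y0])@d; perp=np.abs((al[:,:2]-[x0,y0])@[-d[1],d[0]])<.015
    print('rod dir',d,np.degrees(np.arctan2(d[1],d[0])),'tip',np.array([x0,y0])+d*t.max(),'redstart',np.array([x0,y0])+d*t.min(),'hend',np.array([x0,y0])+d*ta[perp].min(),Q[:,2].max(), t.max()-t.min(), t.max()-ta[perp].min(),ta[perp].max())
E
```

```text
bottle_yellow scene 0.89 [374.1, 288.3] 373 med [0.648 0.283 0.051]
bottle_yellow scene 0.76 [393.2, 263.6] 378 med [0.561 0.273 0.05 ]
bottle_yellow top 0.8 [220.4, 210.3] 303 med [0.541 0.262 0.055]
bottle_yellow top 0.65 [217.2, 174.5] 292 med [0.629 0.273 0.056]
bottle_orange scene 0.43 [205.0, 156.9] 265 med [ 0.671 -0.415  0.053]
bottle_orange top 0.44 [221.8, 278.6] 433 med [0.356 0.257 0.009]
bottle_orange top 0.3 [467.4, 208.8] 324 med [ 0.52  -0.407  0.054]
red scene cap [ 0.5252 -0.4186] 54 body [ 0.5252 -0.4184] 104 0.001911479348197298 0.0012745959234056257 top [ 0.5271 -0.4173  0.0851] 26 0.08813666343656647
red top cap [ 0.5241 -0.4156] 69 body [ 0.5244 -0.416 ] 72 0.0023838018055772764 0.0006076873417770932 top [ 0.524  -0.4147  0.0869] 57 0.09309669598160972
yellow scene cap [0.6379 0.2781] 69 body [0.6358 0.2782] 139 0.001758808779946193 0.013019695337121774 top [0.6384 0.2785 0.085 ] 50 0.08899578834205264
yellow top cap [0.636  0.2797] 60 body [0.637  0.2807] 73 0.0021624265018562556 0.0015859686236859032 top [0.6358 0.2792 0.0873] 60 0.09596328193160938
purple sc
[... 3717 characters left out ...]
52 -0.055  0.157] [ 0.449 -0.05   0.155] [ 0.446 -0.052  0.159] [ 0.444 -0.054  0.157] [ 0.442 -0.052  0.159] [0.441 0.047 0.161] [0.439 0.055 0.161] [ 0.436 -0.051  0.161] [0.437 0.048 0.155] [0.434 0.055 0.159] [ 0.432 -0.049  0.161] [0.432 0.05  0.156] [ 0.429 -0.054  0.162] [0.432 0.046 0.13 ] [0.427 0.055 0.16 ] [ 0.424 -0.051  0.161] [0.424 0.05  0.157] [ 0.422 -0.056  0.163] [0.422 0.045 0.155] [0.42  0.053 0.156] [0.417 0.053 0.158] [0.415 0.048 0.158] [0.412 0.053 0.141] 
rod dir [-0.31907877 -0.9477282 ] -108.60722 tip [0.43089803 0.23143031] redstart [0.47819156 0.37190161] hend [0.50447715 0.44997511] 0.02906838376319064 0.14821896860700431 0.23059859819509707 0.09150734237483996
```

Run:
```python
import cv2
a=cv2.imread('pics/top0.png')[130:270,250:380]; cv2.imwrite('pics/tz.png',cv2.resize(a,None,fx=4,fy=4,interpolation=cv2.INTER_CUBIC))
a=cv2.imread('pics/top0.png')[150:290,150:300]; cv2.imwrite('pics/tz2.png',cv2.resize(a,None,fx=4,fy=4,interpolation=cv2.INTER_CUBIC))
```

```text
(no output)
```

View pics/tz.png

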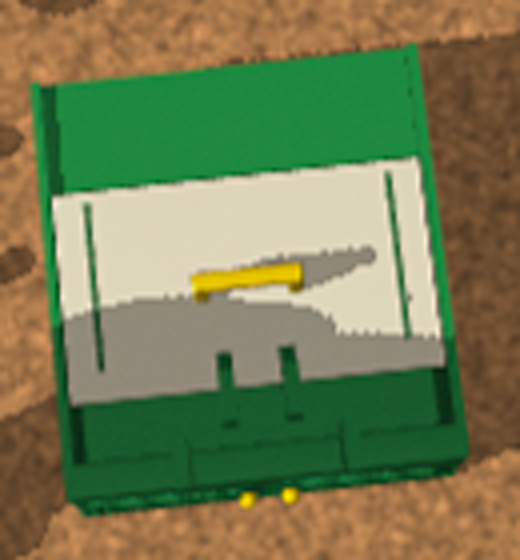

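View pics/tz2.png

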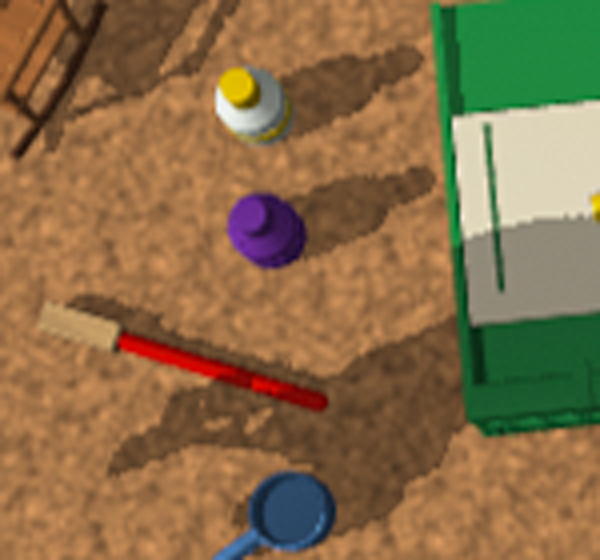

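The look finds only the red and yellow bottles; the purple one is a look-alike. The cupboard's origin is about (0.506, 0.004) with yaw 5.2°, and the door is about 38 mm ajar with its handle near (0.543, 0.010). I'll go above the handle.

```bash
A='[0.0174,-0.0382,0,0,0,-0.0673,0.06]'; python3 -m handwheel '[[[0.0174,-0.0382,0,0,0,-0.0673,0.05],[0.0174,-0.0382,0,0,0,-0.0673,0.05],[0.0174,-0.0382,0,0,0,-0.0673,0.05],[0.0174,-0.0382,0,0,0,-0.0673,0.05],[0.0174,-0.0382,0,0,0,-0.0673,0.05],[0.0174,-0.0382,0,0,0,-0.0673,0.05],[0.0174,-0.0382,0,0,0,-0.0673,0.05],[0.0174,-0.0382,0,0,0,-0.0673,0.05],[0.0174,-0.0382,0,0,0,-0.0673,0.05],[0.0174,-0.0382,0,0,0,-0.0673,0.05]]]' 40; python3 -m handwheel '[[[0.0174,-0.0382,0,0,0,-0.0673,0.05],[0.0174,-0.0382,0,0,0,-0.0673,0.05],[0.0174,-0.0382,0,0,0,-0.0673,0.05],[0.0174,-0.0382,0,0,0,-0.0673,0.05],[0.0174,-0.0382,0,0,0,-0.0673,0.05],[0.0174,-0.0382,0,0,0,-0.0673,0.05],[0,0,0,0,0,0,0.05],[0,0,0,0,0,0,0.05]]]'
cat >> h.py <<'E'
def st():
    o=r.get_obs(); R=cv2.Rodrigues(o['orientation'])[0]
    print('t',round(o['clock'],2),'tcp',o['tcp_pos'].round(4),'yaw(y)',np.degrees(np.arctan2(R[1,1],R[0,1])).round(2),'z',R[:,2].round(4),'F',o['contact_force'].round(1),'w',round(o['grip_width'],4)); return o
E
python3 -c "
from h import *
st()"
```

```text
clock: 2.33
tcp_pos: [0.4384, 0.2396, 0.3043]
orientation: [1.615, 2.694, 0.002]
contact_force: [1.2, 0.7, -0.8]
grip_width: 0.0499
clock: 3.0
tcp_pos: [0.5421, 0.0112, 0.3041]
orientation: [2.125, 2.313, -0.0]
contact_force: [0.2, 1.3, -0.6]
grip_width: 0.0501
t 3.0 tcp [0.5421 0.0112 0.3041] yaw(y) 4.86 z [ 7.e-04 -9.e-04 -1.e+00] F [ 0.2  1.3 -0.6] w 0.0501
```

```bash
python3 -m handwheel '[[[0,0,-0.025,0,0,0.005,0.05],[0,0,-0.025,0,0,0,0.05],[0,0,-0.025,0,0,0,0.05],[0,0,-0.02,0,0,0,0.05],[0,0,-0.01,0,0,0,0.05],[0,0,0,0,0,0,0.05]]]' 40; python3 -m handwheel '[[[0,0,0,0,0,0,0.0],[0,0,0,0,0,0,0.0],[0,0,0,0,0,0,0.0],[0,0,0,0,0,0,0.0],[0,0,0,0,0,0,0.0],[0,0,0,0,0,0,0.0]]]' 40
python3 - <<'E'
from h import *
st()
p,d=r.grab_frame('scene'); cv2.imwrite('pics/s1.png',cv2.resize(p[130:300,230:420,::-1],None,fx=3,fy=3))
E
```

```text
clock: 3.5
tcp_pos: [0.5401, 0.0155, 0.1969]
orientation: [-2.108, -2.325, 0.005]
contact_force: [-0.4, -0.1, 0.8]
grip_width: 0.0499
clock: 4.0
tcp_pos: [0.5423, 0.0143, 0.2003]
orientation: [2.113, 2.324, 0.004]
contact_force: [-1.3, 0.5, 7.1]
grip_width: 0.0111
t 4.0 tcp [0.5423 0.0143 0.2003] yaw(y) 5.44 z [ 0.0022  0.0011 -1.    ] F [-1.3  0.5  7.1] w 0.0111
```

View pics/s1.png

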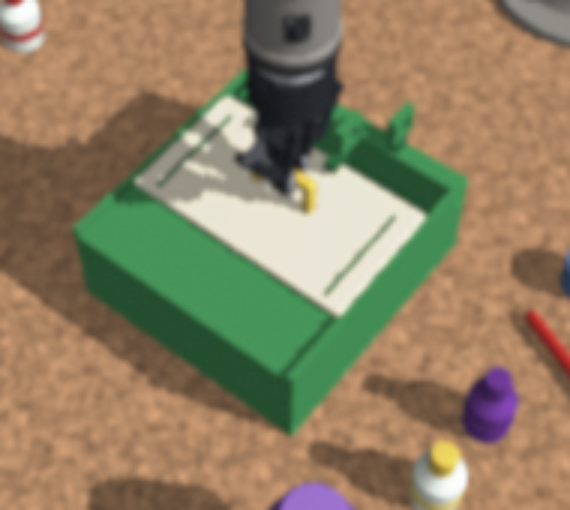

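Handle gripped (opening 11 mm). Next I drag the door about 118 mm towards the back.

```bash
python3 -m handwheel '[[[0.01,0.001,0,0,0,0,0.0],[0.02,0.0018,0,0,0,0,0.0],[0.02,0.0018,0,0,0,0,0.0],[0.02,0.0018,0,0,0,0,0],[0.02,0.0018,0,0,0,0,0.0],[0.015,0.0014,0,0,0,0,0.0],[0.01,0.0009,0,0,0,0,0.0],[0,0,0,0,0,0,0.0],[0,0,0,0,0,0,0.0]]]'
python3 - <<'E'
from h import *
st()
E
```

```text
clock: 4.8
tcp_pos: [0.6583, 0.0247, 0.2004]
orientation: [2.111, 2.322, 0.005]
contact_force: [2.8, 0.5, 4.3]
grip_width: 0.0113
t 4.8 tcp [0.6583 0.0247 0.2004] yaw(y) 5.45 z [ 4.2e-03  5.0e-04 -1.0e+00] F [2.8 0.5 4.3] w 0.0113
```

```bash
python3 -m handwheel '[[[0,0,0,0,0,0,0.04],[0,0,0,0,0,0,0.04],[0,0,0.01,0,0,0,0.045],[0,0,0.03,0,0,0,0.045],[0,0.03,0.035,0,0,0,0.05],[0,0.04,0.025,0,0,0,0.05],[-0.005,0.04,0,0,0,0,0.05],[-0.005,0.04,0,0,0,0,0.05],[-0.005,0.04,0,0,0,0,0.05],[-0.005,0.04,0,0,0,0,0.05]]]'
python3 - <<'E'
from h import *
st()
p,d=r.grab_frame('top'); np.save('/tmp/top.npy',d);cv2.imwrite('pics/top2.png',p[:,:,::-1])
p,d=r.grab_frame('scene'); np.save('/tmp/scene.npy',d);cv2.imwrite('pics/scene2.png',p[:,:,::-1])
E
```

```text
clock: 5.63
tcp_pos: [0.6357, 0.2486, 0.2936]
orientation: [-2.113, -2.324, -0.0]
contact_force: [1.1, 0.5, 0.4]
grip_width: 0.0502
t 5.63 tcp [0.6357 0.2486 0.2936] yaw(y) 5.44 z [ 1.e-04  3.e-04 -1.e+00] F [1.1 0.5 0.4] w 0.0502
```

View pics/top2.png

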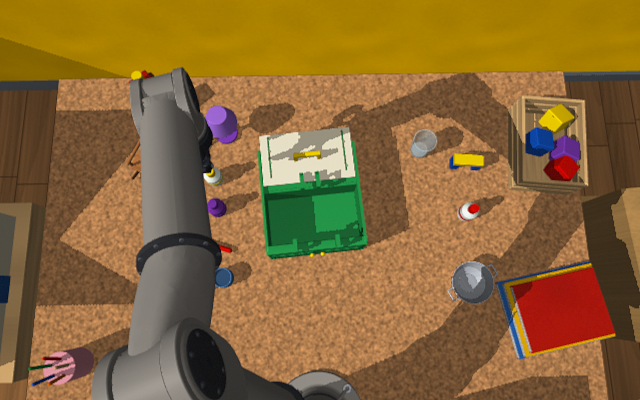

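View pics/scene2.png

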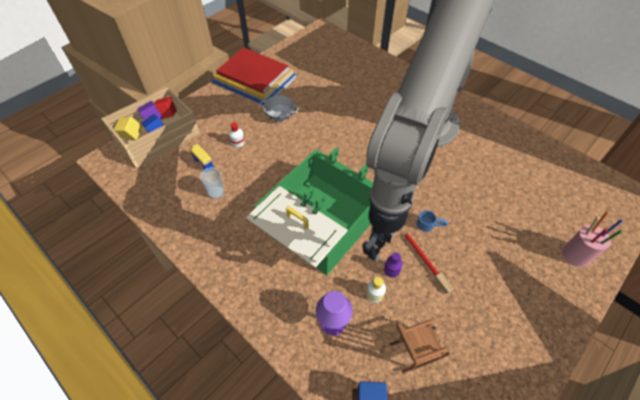

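The door is about 155 mm open, the bay is empty, and the bottles haven't moved. I'll grasp the yellow bottle by its neck.

```bash
python3 -m handwheel '[[[0.0013,0.0305,0,0,0,0,0.05],[0,0,-0.035,0,0,0,0.05],[0,0,-0.035,0,0,0,0.05],[0,0,-0.035,0,0,0,0.05],[0,0,-0.03,0,0,0,0.05],[0,0,-0.02,0,0,0,0.05],[0,0,-0.012,0,0,0,0.05],[0,0,0,0,0,0,0.05]]]' 30
python3 - <<'E'
from h import *
st()
p,d=r.grab_frame('scene'); cv2.imwrite('pics/s3.png',cv2.resize(p[200:330,310:460,::-1],None,fx=4,fy=4))
E
```

```text
clock: 6.4
tcp_pos: [0.6363, 0.2767, 0.1231]
orientation: [-2.112, -2.323, 0.007]
contact_force: [-0.5, 0.5, 0.6]
grip_width: 0.05
t 6.4 tcp [0.6363 0.2767 0.1231] yaw(y) 5.45 z [-0.0043 -0.0023 -1.    ] F [-0.5  0.5  0.6] w 0.05
```

View pics/s3.png

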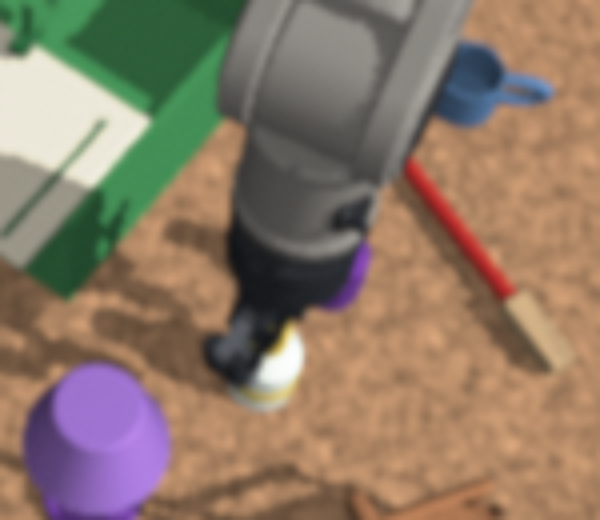

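```bash
python3 -m handwheel '[[[0.0005,0.0015,0.004,0,0,0,0.05],[0,0,0,0,0,0,0.0],[0,0,0,0,0,0,0.0],[0,0,0,0,0,0,0.0],[0,0,0,0,0,0,0.0],[0,0,0,0,0,0,0],[0,0,0,0,0,0,0]]]' 30
python3 - <<'E'
from h import *
st()
E
```

```text
clock: 7.03
tcp_pos: [0.6393, 0.2795, 0.1316]
orientation: [2.113, 2.324, 0.005]
contact_force: [-2.1, -0.6, 6.5]
grip_width: 0.0231
t 7.03 tcp [0.6393 0.2795 0.1316] yaw(y) 5.46 z [ 0.0025  0.0017 -1.    ] F [-2.1 -0.6  6.5] w 0.0231
```

```bash
python3 -m handwheel '[[[0,0,0.02,0,0,0,0],[0,0,0.035,0,0,0,0],[0,0,0.04,0,0,0,0.0],[0,0,0.04,0,0,0,0.0],[-0.019,-0.0314,0,0,0,0,0.0],[-0.019,-0.0314,0,0,0,0,0],[-0.019,-0.0314,0,0,0,0,0],[-0.019,-0.0314,0,0,0,0,0],[-0.019,-0.0314,0,0,0,0,0],[-0.019,-0.0314,0,0,0,0,0]]]' 30
python3 -m handwheel '[[[-0.019,-0.0314,0,0,0,0,0],[0,0,0,0,0,0,0],[0,0,0,0,0,0,0]]]'
python3 - <<'E'
from h import *
st()
p,d=r.grab_frame('scene'); cv2.imwrite('pics/s4.png',cv2.resize(p[130:330,230:480,::-1],None,fx=3,fy=3))
E
```

```text
clock: 7.87
tcp_pos: [0.5231, 0.0891, 0.265]
orientation: [2.113, 2.325, 0.001]
contact_force: [0.0, -0.6, -1.1]
grip_width: 0.023
clock: 8.12
tcp_pos: [0.5045, 0.057, 0.2652]
orientation: [-2.118, -2.32, -0.002]
contact_force: [0.3, 0.7, -0.2]
grip_width: 0.0228
t 8.12 tcp [0.5045 0.057  0.2652] yaw(y) 5.22 z [ 4.e-04  9.e-04 -1.e+00] F [ 0.3  0.7 -0.2] w 0.0228
```

View pics/s4.png

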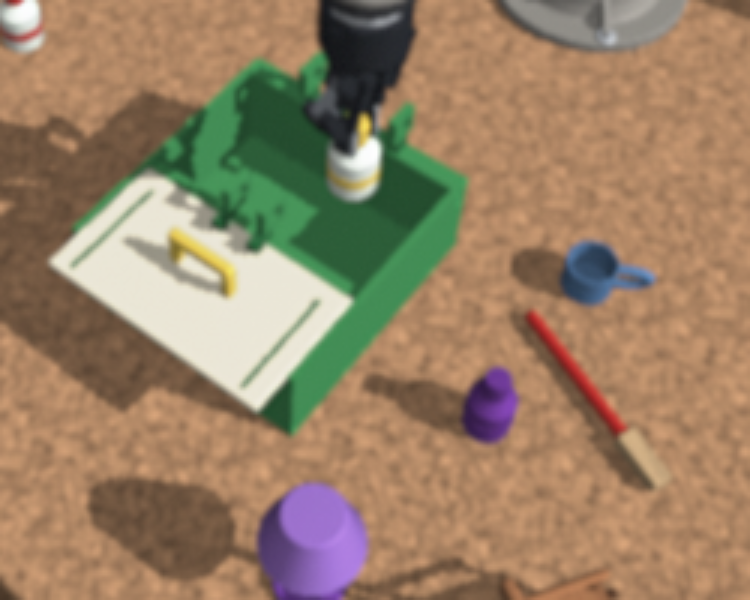

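```bash
python3 -m handwheel '[[[0.002,0.002,-0.03,0,0,0,0],[0,0,-0.03,0,0,0,0],[0,0,-0.03,0,0,0,0.0],[0,0,-0.02,0,0,0,0.0],[0,0,-0.009,0,0,0,0.0],[0,0,0,0,0,0,0],[0,0,0,0,0,0,0]]]'
python3 -m handwheel '[[[0,0,-0.002,0,0,0,0],[0,0,-0.002,0,0,0,0],[0,0,0,0,0,0,0]]]'
python3 - <<'E'
from h import *
st()
p,d=r.grab_frame('scene'); cv2.imwrite('pics/s5.png',cv2.resize(p[130:330,230:480,::-1],None,fx=3,fy=3))
E
```

```text
clock: 8.75
tcp_pos: [0.5081, 0.0618, 0.1459]
orientation: [2.112, 2.325, 0.0]
contact_force: [-0.6, 0.3, -0.1]
grip_width: 0.023
clock: 9.0
tcp_pos: [0.5079, 0.0614, 0.1424]
orientation: [2.113, 2.324, 0.003]
contact_force: [0.2, -0.5, -0.3]
grip_width: 0.0232
t 9.0 tcp [0.5079 0.0614 0.1424] yaw(y) 5.47 z [ 1.6e-03  7.0e-04 -1.0e+00] F [ 0.2 -0.5 -0.3] w 0.0232
```

View pics/s5.png

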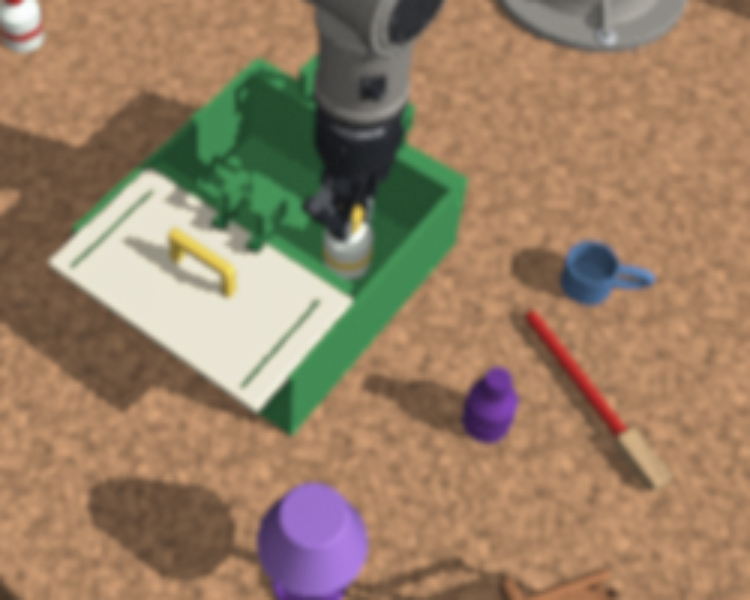

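```bash
python3 -m handwheel '[[[0,0,-0.0015,0,0,0,0],[0,0,-0.0015,0,0,0,0],[0,0,0,0,0,0,0]]]'; python3 -m handwheel '[[[0,0,-0.001,0,0,0,0],[0,0,0,0,0,0,0]]]'
```

```text
clock: 9.3
tcp_pos: [0.5073, 0.0612, 0.1393]
orientation: [-2.113, -2.324, -0.0]
contact_force: [-2.0, -0.2, 7.7]
grip_width: 0.0231
clock: 9.47
tcp_pos: [0.5074, 0.0611, 0.1392]
orientation: [-2.113, -2.323, -0.001]
contact_force: [-6.1, 0.7, 19.4]
grip_width: 0.0231
```

Bottle is on the floor. I'll release it, lift, and head towards the red one.

```bash
python3 -m handwheel '[[[0,0,0.0015,0,0,0,0],[0,0,0,0,0,0,0.045],[0,0,0,0,0,0,0.045],[0,0,0,0,0,0,0.045],[0,0,0.02,0,0,0,0.045],[0,0,0.035,0,0,0,0.045],[0,0,0.04,0,0,0,0.045],[0,0,0.03,0,0,0,0.05],[0.001,-0.036,0,0,0,0,0.05],[0.001,-0.036,0,0,0,0,0.05]]]'; python3 -m handwheel '[[[0.001,-0.036,0,0,0,0,0.05],[0.001,-0.036,0,0,0,0,0.05],[0.001,-0.036,0,0,0,0,0.05],[0.001,-0.036,0,0,0,0,0.05],[0.001,-0.036,0,0,0,0,0.05],[0.001,-0.036,0,0,0,0,0.05],[0.001,-0.036,0,0,0,0,0.05],[0.001,-0.036,0,0,0,0,0.05],[0,0,0,0,0,0,0.05]]]'
cat > bot.py <<'E'
from fit import *
import sys
def shot(tag):
    D={};I={}
    for n in('scene','top'):
        p,d=r.grab_frame(n); D[n]=d; I[n]=p; cv2.imwrite(f'pics/{n}_{tag}.png',p[:,:,::-1])
    return D,I,{n:cloud(n,D[n]) for n in D}
def bottle(c,C,z0=0):
    for n in C:
        P=C[n]; s=(np.hypot(P[...,0]-c[0],P[...,1]-c[1])<.05)&(P[...,2]>.01+z0)&(P[...,2]<.1+z0)
        Q=P[s]; z=Q[:,2]-z0
        for nm,a,b,rad in(('cap',.058,.083,.012),('body',.01,.045,.023)):
            q=Q[(z>a)&(z<b)]
            if len(q)>8: e=circ(q,rad); print(n,nm,e.x.round(4),len(q),np.abs(e.fun).mean().round(4))
E
python3 - <<'E'
from bot import *
st(); D,I,C=shot('6'); bottle((.525,-.417),C); print('yellow'); bottle((.507,.061),C,.008)
E
```

```text
clock: 10.3
tcp_pos: [0.5108, -0.0092, 0.2661]
orientation: [2.105, 2.33, 0.007]
contact_force: [0.7, 0.3, -1.3]
grip_width: 0.05
clock: 11.05
tcp_pos: [0.5152, -0.3071, 0.2646]
orientation: [2.121, 2.312, -0.006]
contact_force: [-1.0, -1.1, 0.5]
grip_width: 0.0499
t 11.05 tcp [ 0.5152 -0.3071  0.2646] yaw(y) 4.92 z [ 1.0e-04 -5.7e-03 -1.0e+00] F [-1.  -1.1  0.5] w 0.0499
scene cap [ 0.5253 -0.4175] 50 0.002
scene body [ 0.5256 -0.4181] 107 0.0013
yellow
scene cap [0.5086 0.0596] 59 0.0016
scene body [0.5083 0.0597] 109 0.0009
top cap [0.5059 0.0617] 45 0.0022
top body [0.5078 0.0621] 33 0.0008
```

View pics/scene_6.png

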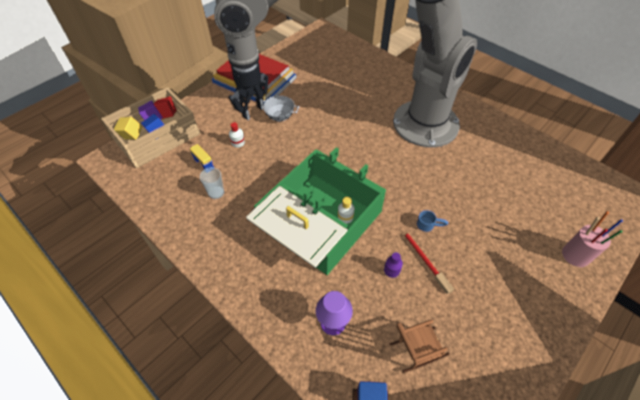

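View pics/top_6.png

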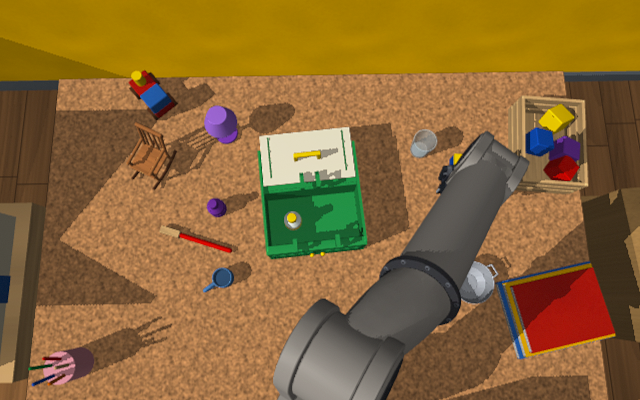

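The yellow bottle stands upright in the bay at (0.508, 0.061), and the red one hasn't moved. I go on to the red bottle.

```bash
python3 -m handwheel '[[[0.0025,-0.036,0,0,0,0,0.05],[0.0035,-0.036,0,0,0,0,0.05],[0.0035,-0.037,0,0,0,0,0.05],[0,0,-0.035,0,0,0,0.05],[0,0,-0.035,0,0,0,0.05],[0,0,-0.03,0,0,0,0.05],[0,0,-0.02,0,0,0,0.05],[0,0,-0.0115,0,0,0,0.05],[0,0,0,0,0,0,0.05]]]' 30
python3 - <<'E'
from h import *
st()
p,d=r.grab_frame('scene'); cv2.imwrite('pics/s7.png',cv2.resize(p[60:190,170:320,::-1],None,fx=4,fy=4))
E
```

```text
clock: 11.9
tcp_pos: [0.5265, -0.4052, 0.1297]
orientation: [-2.107, -2.323, 0.0]
contact_force: [0.2, 1.1, 0.5]
grip_width: 0.0501
t 11.9 tcp [ 0.5265 -0.4052  0.1297] yaw(y) 5.56 z [-0.0039  0.0035 -1.    ] F [0.2 1.1 0.5] w 0.0501
```

View pics/s7.png

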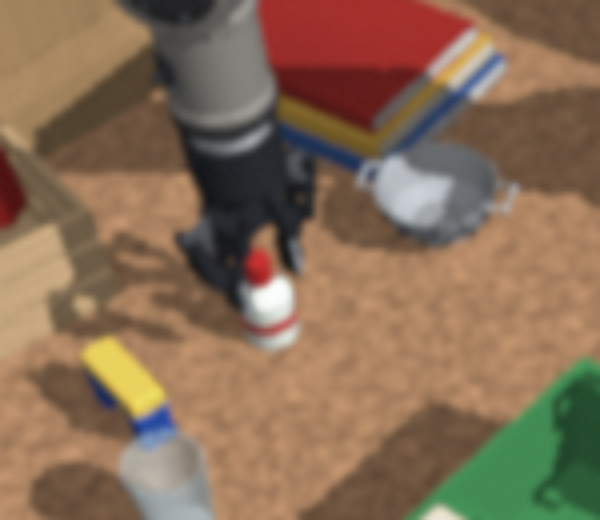

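```bash
python3 -m handwheel '[[[-0.001,-0.012,0.001,0,0,0,0.05],[0,0,0,0,0,0,0.05],[0,0,0,0,0,0,0.05]]]' 30;python3 -m handwheel '[[[0,0,0,0,0,0,0],[0,0,0,0,0,0,0],[0,0,0,0,0,0,0],[0,0,0,0,0,0,0],[0,0,0,0,0,0,0],[0,0,0,0,0,0,0]]]' 30
python3 - <<'E'
from h import *
st()
p,d=r.grab_frame('scene'); cv2.imwrite('pics/s8.png',cv2.resize(p[60:190,170:320,::-1],None,fx=4,fy=4))
E
```

```text
clock: 12.2
tcp_pos: [0.5261, -0.4218, 0.1357]
orientation: [2.113, 2.32, -0.0]
contact_force: [-0.4, 0.6, 0.1]
grip_width: 0.0501
clock: 12.7
tcp_pos: [0.5261, -0.4199, 0.1341]
orientation: [2.113, 2.324, 0.0]
contact_force: [-0.9, 0.9, 5.0]
grip_width: 0.0228
t 12.7 tcp [ 0.5261 -0.4199  0.1341] yaw(y) 5.46 z [ 7.e-04 -3.e-04 -1.e+00] F [-0.9  0.9  5. ] w 0.0228
```

View pics/s8.png

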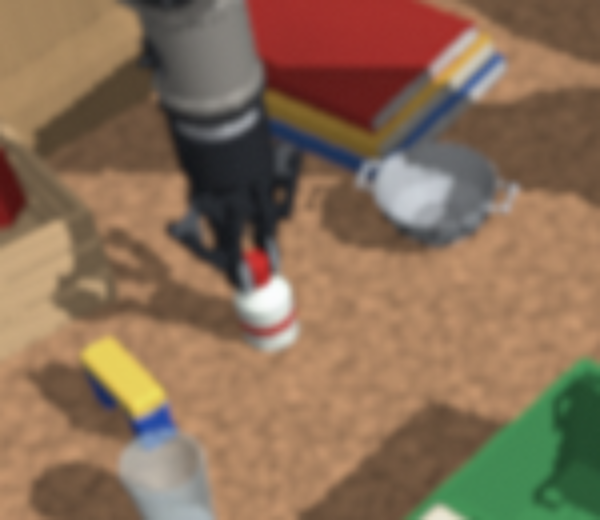

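```bash
python3 -m handwheel '[[[0,0,0.02,0,0,0,0],[0,0,0.035,0,0,0,0],[0,0,0.04,0,0,0,0],[0,0,0.04,0,0,0,0],[-0.001,0.035,0,0,0,0,0],[-0.001,0.037,0,0,0,0,0],[-0.001,0.037,0,0,0,0,0],[-0.001,0.037,0,0,0,0,0],[-0.001,0.037,0,0,0,0,0],[-0.001,0.037,0,0,0,0,0]]]';python3 -m handwheel '[[[-0.001,0.037,0,0,0,0,0],[-0.001,0.037,0,0,0,0,0],[-0.001,0.037,0,0,0,0,0],[-0.001,0.037,0,0,0,0,0],[0,0,0,0,0,0,0],[0,0,0,0,0,0,0]]]'
python3 - <<'E'
from h import *
st()
p,d=r.grab_frame('scene'); cv2.imwrite('pics/s9.png',cv2.resize(p[130:330,230:480,::-1],None,fx=3,fy=3))
E
```

```text
clock: 13.58
tcp_pos: [0.5191, -0.1978, 0.2681]
orientation: [-2.112, -2.324, 0.0]
contact_force: [0.7, 0.2, -0.1]
grip_width: 0.0231
clock: 14.08
tcp_pos: [0.5156, -0.0489, 0.2681]
orientation: [-2.106, -2.33, 0.0]
contact_force: [0.1, -0.6, -1.0]
grip_width: 0.0228
t 14.08 tcp [ 0.5156 -0.0489  0.2681] yaw(y) 5.78 z [-1.2e-03  7.0e-04 -1.0e+00] F [ 0.1 -0.6 -1. ] w 0.0228
```

View pics/s9.png

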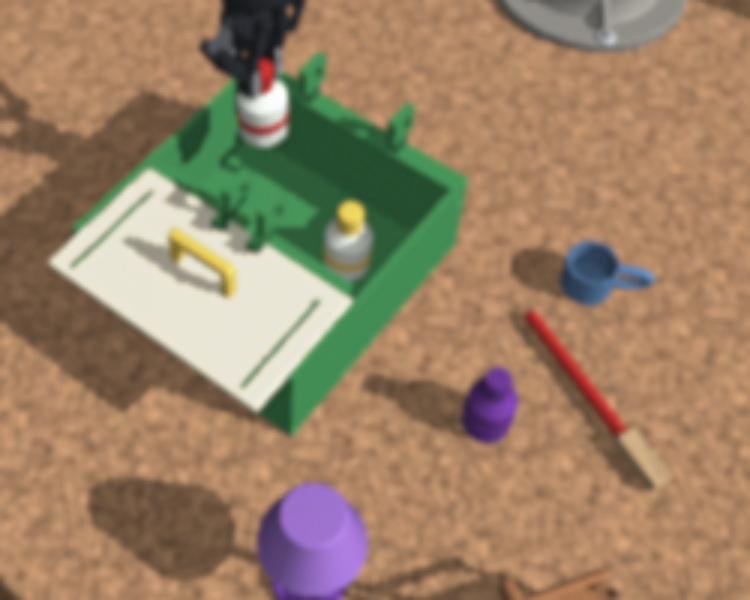

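```bash
python3 -m handwheel '[[[0,0,-0.03,0,0,0,0],[0,0,-0.03,0,0,0,0],[0,0,-0.03,0,0,0,0],[0,0,-0.022,0,0,0,0],[0,0,-0.008,0,0,0,0],[0,0,0,0,0,0,0],[0,0,0,0,0,0,0]]]';python3 -m handwheel '[[[0,0,-0.002,0,0,0,0],[0,0,-0.002,0,0,0,0],[0,0,0,0,0,0,0]]]'
```

```text
clock: 14.72
tcp_pos: [0.5161, -0.0531, 0.1491]
orientation: [2.115, 2.322, -0.001]
contact_force: [0.0, 1.0, -0.7]
grip_width: 0.023
clock: 14.97
tcp_pos: [0.5164, -0.0518, 0.1454]
orientation: [2.113, 2.324, 0.002]
contact_force: [-1.2, -0.7, -0.8]
grip_width: 0.0235
```

```bash
python3 -m handwheel '[[[0,0,-0.0015,0,0,0,0],[0,0,-0.0015,0,0,0,0],[0,0,0,0,0,0,0]]]';python3 -m handwheel '[[[0,0,-0.001,0,0,0,0],[0,0,0,0,0,0,0]]]'
```

```text
clock: 15.22
tcp_pos: [0.5162, -0.0518, 0.1421]
orientation: [2.113, 2.324, 0.001]
contact_force: [-1.1, 1.0, 3.2]
grip_width: 0.023
clock: 15.38
tcp_pos: [0.5159, -0.052, 0.1417]
orientation: [-2.113, -2.324, -0.001]
contact_force: [-4.8, 0.2, 12.3]
grip_width: 0.0231
```

```bash
python3 -m handwheel '[[[0,0,0.001,0,0,0,0],[0,0,0,0,0,0,0.045],[0,0,0,0,0,0,0.045],[0,0,0,0,0,0,0.045],[0,0,0.02,0,0,0,0.045],[0,0,0.035,0,0,0,0.045],[0,0,0.04,0,0,0,0.045],[0.03,0.015,0.035,0,0,0,0.045],[0.037,0.02,0.02,0,0,0,0.045],[0.037,0.02,0,0,0,0,0.045]]]';python3 -m handwheel '[[[0.037,0.02,0,0,0,0,0.045],[0,0,0,0,0,0,0.045],[0,0,0,0,0,0,0.045]]]'
python3 - <<'E'
from bot import *
st(); D,I,C=shot('10'); print('red'); bottle((.516,-.052),C,.008); print('yellow'); bottle((.507,.061),C,.008)
for n in D: cv2.imwrite(f'pics/z10_{n}.png',cv2.resize(I[n][120:280,230:400,::-1],None,fx=3,fy=3))
E
```

```text
clock: 16.22
tcp_pos: [0.6137, -0.0018, 0.2899]
orientation: [2.113, 2.319, 0.01]
contact_force: [1.5, -0.1, 0.2]
grip_width: 0.0452
clock: 16.47
tcp_pos: [0.6492, 0.0208, 0.2833]
orientation: [-2.109, -2.328, 0.002]
contact_force: [-0.2, -0.2, 0.3]
grip_width: 0.0451
t 16.47 tcp [0.6492 0.0208 0.2833] yaw(y) 5.66 z [-1.1e-03 -7.0e-04 -1.0e+00] F [-0.2 -0.2  0.3] w 0.0451
red
scene cap [ 0.5166 -0.0506] 53 0.0014
scene body [ 0.5166 -0.0506] 38 0.0009
top cap [ 0.5151 -0.0476] 53 0.0021
top body [ 0.5156 -0.0478] 34 0.0009
yellow
scene cap [0.5082 0.06  ] 61 0.0015
scene body [0.5089 0.0599] 100 0.0009
```

View pics/z10_scene.png

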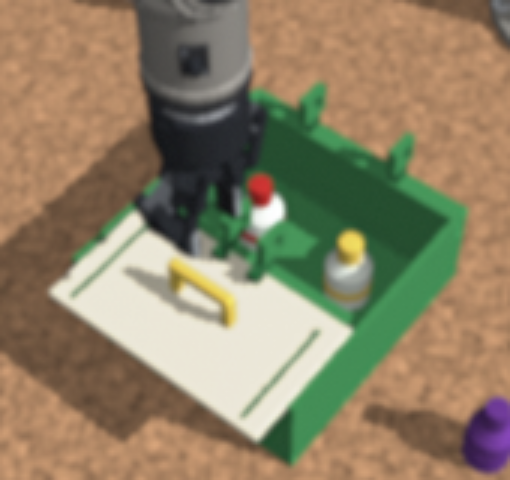

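View pics/top_10.png

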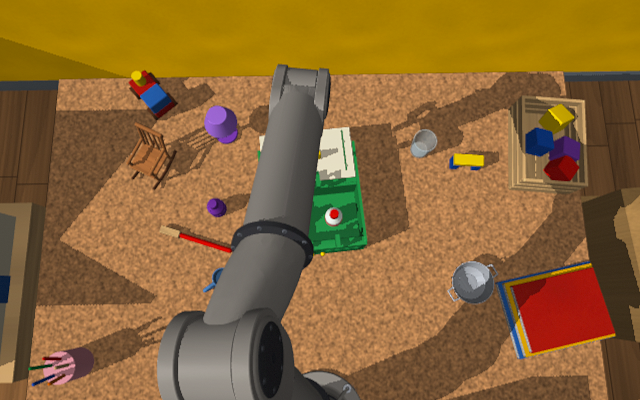

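Both bottles stand upright. I take the handle and slide the door shut.

```bash
python3 -m handwheel '[[[0.009,0.004,0,0,0,0,0.05],[0,0,-0.03,0,0,0,0.05],[0,0,-0.03,0,0,0,0.05],[0,0,-0.015,0,0,0,0.05],[0,0,-0.007,0,0,0,0.05],[0,0,0,0,0,0,0.05],[0,0,0,0,0,0,0.05]]]' 40; python3 -m handwheel '[[[0,0,0,0,0,0,0],[0,0,0,0,0,0,0],[0,0,0,0,0,0,0],[0,0,0,0,0,0,0],[0,0,0,0,0,0,0]]]' 40
```

```text
clock: 17.15
tcp_pos: [0.6574, 0.0221, 0.2035]
orientation: [2.114, 2.323, 0.001]
contact_force: [0.8, 0.2, 0.6]
grip_width: 0.0503
clock: 17.57
tcp_pos: [0.6577, 0.0225, 0.2039]
orientation: [2.113, 2.323, 0.003]
contact_force: [-0.7, -1.4, 7.1]
grip_width: 0.0111
```

```bash
python3 -m handwheel '[[[-0.01,-0.0009,0,0,0,0,0],[-0.02,-0.0018,0,0,0,0,0],[-0.025,-0.0023,0,0,0,0,0],[-0.025,-0.0023,0,0,0,0,0],[-0.025,-0.0023,0,0,0,0,0],[-0.02,-0.0018,0,0,0,0,0],[-0.015,-0.0014,0,0,0,0,0],[0,0,0,0,0,0,0],[0,0,0,0,0,0,0]]]'; python3 -m handwheel '[[[-0.005,-0.0005,0,0,0,0,0],[-0.005,-0.0005,0,0,0,0,0],[0,0,0,0,0,0,0]]]'
```

```text
clock: 18.32
tcp_pos: [0.5169, 0.0099, 0.2038]
orientation: [-2.114, -2.324, -0.003]
contact_force: [-0.8, 0.4, 8.4]
grip_width: 0.0108
clock: 18.57
tcp_pos: [0.5078, 0.0091, 0.2038]
orientation: [2.113, 2.323, 0.004]
contact_force: [-1.7, 0.6, 10.5]
grip_width: 0.0111
```

```bash
python3 -m handwheel '[[[-0.003,-0.0003,0,0,0,0,0],[0,0,0,0,0,0,0]]]'; python3 -m handwheel '[[[-0.003,-0.0003,0,0,0,0,0],[0,0,0,0,0,0,0]]]';  python3 -m handwheel '[[[-0.002,-0.0002,0,0,0,0,0],[0,0,0,0,0,0,0]]]'
```

```text
clock: 18.73
tcp_pos: [0.5052, 0.0088, 0.2038]
orientation: [2.112, 2.323, 0.005]
contact_force: [0.3, 0.9, 8.9]
grip_width: 0.0108
clock: 18.9
tcp_pos: [0.5034, 0.0087, 0.2039]
orientation: [2.11, 2.322, 0.008]
contact_force: [5.0, 0.9, 2.5]
grip_width: 0.0112
clock: 19.07
tcp_pos: [0.503, 0.0087, 0.2039]
orientation: [2.108, 2.32, 0.011]
contact_force: [10.7, 1.2, -4.9]
grip_width: 0.011
```

The stop is felt (10.7 N), so the door is shut. I'll release and lift clear to the right, out of the view of the eyes and rod.

```bash
python3 -m handwheel '[[[0,0,0,0,0,0,0],[0.001,0,0,0,0,0,0.045],[0,0,0,0,0,0,0.045],[0,0,0,0,0,0,0.045],[0,0,0.025,0,0,0,0.045],[0,0,0.035,0,0,0,0.045],[0.01,-0.03,0.035,0,0,0,0.045],[0.02,-0.04,0,0,0,0,0.045],[0.02,-0.04,0,0,0,0,0.045],[0.02,-0.04,0,0,0,0,0.045]]]';python3 -m handwheel '[[[0.02,-0.04,0,0,0,0,0.045],[0.02,-0.04,0,0,0,0,0.045],[0,-0.04,0,0,0,0,0.045],[0,0,0,0,0,0,0.045]]]'
python3 - <<'E'
from bot import *
st(); D,I,C=shot('11')
for n in D: cv2.imwrite(f'pics/z11_{n}.png',cv2.resize(I[n][130:280,150:470,::-1] if n=='top' else I[n][130:310,250:470,::-1],None,fx=2.5,fy=2.5))
E
```

```text
clock: 19.9
tcp_pos: [0.5651, -0.1313, 0.2941]
orientation: [-2.111, -2.326, -0.002]
contact_force: [1.4, 0.7, 0.4]
grip_width: 0.0449
clock: 20.23
tcp_pos: [0.5995, -0.2548, 0.2935]
orientation: [2.124, 2.311, -0.009]
contact_force: [-1.2, -0.9, 1.1]
grip_width: 0.0449
t 20.23 tcp [ 0.5995 -0.2548  0.2935] yaw(y) 4.84 z [-0.0017 -0.0064 -1.    ] F [-1.2 -0.9  1.1] w 0.0449
```

View pics/z11_scene.png

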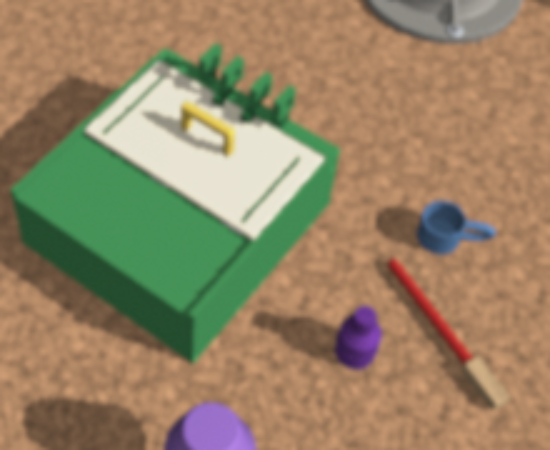

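View pics/z11_top.png

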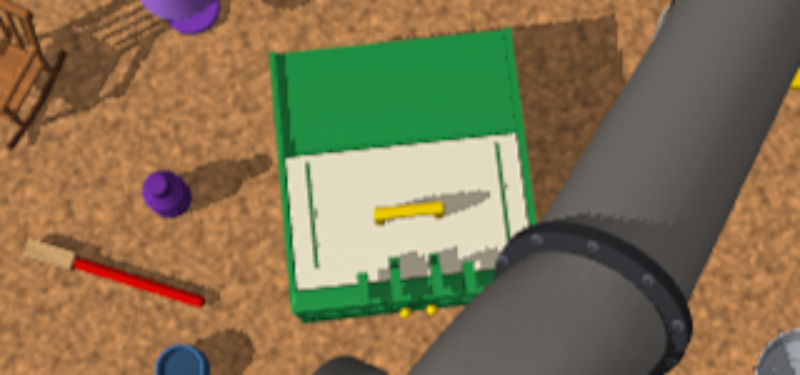

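```bash
cat > eyes.py <<'E'
from bot import *
def eyes(D,C,I):
    a=np.radians(5.2); ex=np.array([np.cos(a),np.sin(a)]); ey=np.array([-np.sin(a),np.cos(a)]); o=np.array([.506,.004])
    for n in D:
        P=C[n]; X=(P[...,:2]-o)@ex; Y=(P[...,:2]-o)@ey
        g=I[n].astype(int); gr=(g[...,1]>g[...,0]+10)&(g[...,1]>g[...,2]+5)
        for y in(52,20,-20,-52):
            s=(np.abs(X+.0735)<.03)&(np.abs(Y-y/1000)<.012)&(P[...,2]>.146)&(P[...,2]<.17)&gr
            if s.sum()<5: continue
            x=X[s];z=P[...,2][s];yy=Y[s]
            print(n,y,s.sum(),'x %.1f..%.1f mid %.1f'%(1e3*np.percentile(x,3),1e3*np.percentile(x,97),500*(np.percentile(x,3)+np.percentile(x,97))),'y med %.1f'%(1e3*np.median(yy)),'ztop %.1f'%(1e3*np.percentile(z,90)))
def rod(D,C,I,zc=.01,box=(.38,.56,.18,.48)):
    for n in D:
        P=C[n]; g=I[n].astype(int)
        s=(P[...,0]>box[0])&(P[...,0]<box[1])&(P[...,1]>box[2])&(P[...,1]<box[3])&(np.abs(P[...,2]-zc)<.016)&(D[n]>0)
        red=s&(g[...,0]>90)&(g[...,1]<.45*g[...,0])&(g[...,2]<.45*g[...,0])
        red=cv2.morphologyEx(red.astype(np.uint8),cv2.MORPH_OPEN,np.ones((2,2)))>0
        Q=P[red]
        if len(Q)<20: print(n,'few red'); continue
        vx,vy,x0,y0=cv2.fitLine((Q[:,:2]*1000).astype(np.float32),cv2.DIST_HUBER,0,.01,.01).ravel()
        d=np.array([vx,vy]); d=d if d[1]<0 else -d; x0/=1000;y0/=1000
        t=(Q[:,:2]-[x0,y0])@d; c=np.array([x0,y0])
        zs=np.polyfit(t,Q[:,2],1)
        print(n,len(Q),'ang %.2f'%np.degrees(np.arctan2(d[1],d[0])),'tip',(c+d*np.percentile(t,99.5)).round(4),'start',(c+d*np.percentile(t,.5)).round(4),'len',(np.percentile(t,99.5)-np.percentile(t,.5)).round(4),'zmax %.4f z slope %.3f'%(np.percentile(Q[:,2],95),zs[0]))
E
python3 - <<'E'
from eyes import *
D={};I={}
for n in('scene','top'):
    p,d=r.grab_frame(n); D[n]=d;I[n]=p
C={n:cloud(n,D[n]) for n in D}
eyes(D,C,I); rod(D,C,I)
for n in D:
    P=C[n]; g=I[n].astype(int); s=(g[...,0]>100)&(P[...,0]>.47)&(P[...,0]<.53)&(P[...,1]>.36)&(P[...,1]<.44)&(P[...,2]>.013)&(P[...,2]<.03)
    print(n,'handle top',P[s].mean(0),s.sum(),cv2.minAreaRect((P[s][:,:2]*1000).astype(np.float32)))
E
```

```text
scene 52 49 x -88.7..-56.1 mid -72.4 y med 53.0 ztop 157.0
scene 20 49 x -86.8..-56.3 mid -71.5 y med 21.9 ztop 158.1
scene -20 46 x -88.2..-56.1 mid -72.1 y med -18.3 ztop 157.9
scene -52 45 x -87.3..-56.9 mid -72.1 y med -51.0 ztop 158.4
top 52 56 x -89.3..-59.6 mid -74.5 y med 53.7 ztop 162.4
top 20 58 x -90.0..-58.9 mid -74.5 y med 21.8 ztop 161.6
top -20 60 x -89.9..-58.7 mid -74.3 y med -18.2 ztop 161.8
top -52 60 x -89.9..-59.6 mid -74.8 y med -49.9 ztop 161.7
scene 196 ang -108.66 tip [0.4361 0.2359] start [0.4808 0.3683] len 0.1397 zmax 0.0173 z slope -0.010
top 267 ang -108.64 tip [0.3726 0.0655] start [0.4749 0.3687] len 0.3199 zmax 0.0217 z slope 1.184
scene handle top [0.48904997 0.39340088 0.01764968] 165 ((486.9731750488281, 390.6782531738281), (64.73738098144531, 22.661441802978516), 71.92393493652344)
top handle top [0.4859573  0.39446197 0.02090111] 164 ((485.4629211425781, 391.7021484375), (66.47193908691406, 20.09946632385254), 71.94024658203125)
```

The door is shut and the four eyes are in line (own x ≈ −73.3 mm, z top ≈ 158). The rod hasn't moved: its handle is near (0.488, 0.395), heading −108.6°. I'll go over it.

```bash
python3 -m handwheel '[[[-0.0065,0.038,0,0,0,-0.024,0.05],[-0.0065,0.038,0,0,0,-0.024,0.05],[-0.0065,0.038,0,0,0,-0.024,0.05],[-0.0065,0.038,0,0,0,-0.024,0.05],[-0.0065,0.038,0,0,0,-0.024,0.05],[-0.0065,0.038,0,0,0,-0.024,0.05],[-0.0065,0.038,0,0,0,-0.024,0.05],[-0.0065,0.038,0,0,0,-0.024,0.05],[-0.0065,0.038,0,0,0,-0.024,0.05],[-0.0065,0.038,0,0,0,-0.024,0.05]]]';python3 -m handwheel '[[[-0.0065,0.038,0,0,0,-0.024,0.05],[-0.0065,0.038,0,0,0,-0.024,0.05],[-0.0065,0.038,0,0,0,-0.024,0.05],[-0.0065,0.038,0,0,0,-0.024,0.05],[-0.0065,0.038,0,0,0,-0.024,0.05],[-0.0065,0.038,0,0,0,-0.024,0.05],[-0.0065,0.038,0,0,0,-0.024,0.05],[0,0,0,0,0,0,0.05],[0,0,0,0,0,0,0.05]]]'
python3 -c "
from h import *
st()"
```

```text
clock: 21.27
tcp_pos: [0.5352, 0.1388, 0.2936]
orientation: [-2.373, -2.057, -0.001]
contact_force: [1.6, 0.1, -0.1]
grip_width: 0.0502
clock: 22.02
tcp_pos: [0.4881, 0.4057, 0.2928]
orientation: [-2.531, -1.859, 0.002]
contact_force: [0.1, -0.8, -0.5]
grip_width: 0.05
t 22.02 tcp [0.4881 0.4057 0.2928] yaw(y) -17.41 z [-1.7e-03  3.0e-04 -1.0e+00] F [ 0.1 -0.8 -0.5] w 0.05
```

```bash
python3 -m handwheel '[[[0.0005,-0.01,-0.02,0,0,-0.021,0.05],[0,0,-0.038,0,0,0,0.05],[0,0,-0.038,0,0,0,0.05],[0,0,-0.038,0,0,0,0.05],[0,0,-0.03,0,0,0,0.05],[0,0,-0.02,0,0,0,0.05],[0,0,-0.015,0,0,0,0.05],[0,0,0,0,0,0,0.05],[0,0,0,0,0,0,0.05]]]'
python3 - <<'E'
from h import *
st()
p,d=r.grab_frame('scene'); cv2.imwrite('pics/s12.png',cv2.resize(p[200:330,350:500,::-1],None,fx=4,fy=4))
E
```

```text
clock: 22.77
tcp_pos: [0.492, 0.3908, 0.0948]
orientation: [2.56, 1.821, -0.001]
contact_force: [-0.5, 0.5, -0.2]
grip_width: 0.0499
t 22.77 tcp [0.492  0.3908 0.0948] yaw(y) -19.14 z [-3.e-04 -4.e-04 -1.e+00] F [-0.5  0.5 -0.2] w 0.0499
```

View pics/s12.png

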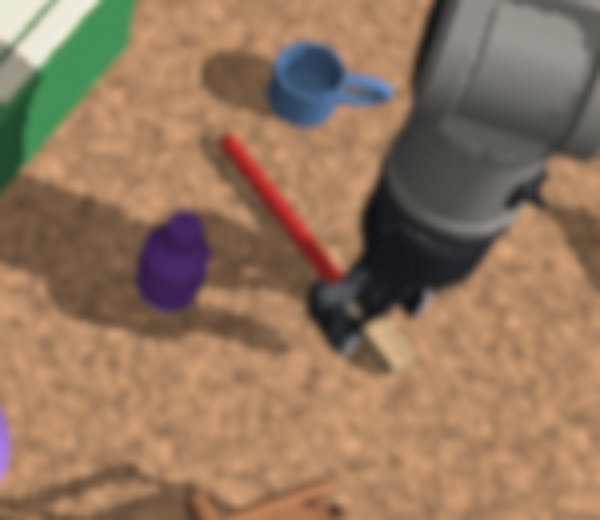

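```bash
python3 -m handwheel '[[[-0.0035,0.004,-0.01,0,0,0.007,0.05],[0,0,-0.006,0,0,0,0.05],[0,0,-0.003,0,0,0,0.05],[0,0,0,0,0,0,0.05],[0,0,0,0,0,0,0.05]]]'; python3 -c "
from h import *
st()"
```

```text
clock: 23.23
tcp_pos: [0.4885, 0.3951, 0.0755]
orientation: [2.553, 1.83, -0.0]
contact_force: [0.6, 0.1, -0.1]
grip_width: 0.0502
t 23.23 tcp [0.4885 0.3951 0.0755] yaw(y) -18.72 z [-0.e+00 -2.e-04 -1.e+00] F [ 0.6  0.1 -0.1] w 0.0502
```

```bash
python3 -m handwheel '[[[0,0,0,0,0,0,0],[0,0,0,0,0,0,0],[0,0,0,0,0,0,0],[0,0,0,0,0,0,0],[0,0,0,0,0,0,0]]]' 60; python3 -m handwheel '[[[0,0,0.02,0,0,0,0],[0,0,0.038,0,0,0,0],[0,0,0.038,0,0,0,0],[0,0,0.038,0,0,0,0],[0,0,0.01,0,0,0,0],[0,0,0,0,0,0,0],[0,0,0,0,0,0,0]]]'
python3 - <<'E'
from eyes import *
st(); D,I,C=shot('13')
rod(D,C,I,zc=.155)
cv2.imwrite('pics/s13.png',cv2.resize(I['scene'][180:330,340:500,::-1],None,fx=4,fy=4))
E
```

```text
clock: 23.65
tcp_pos: [0.489, 0.3952, 0.076]
orientation: [-2.553, -1.83, -0.002]
contact_force: [0.1, -0.3, 4.6]
grip_width: 0.0183
clock: 24.23
tcp_pos: [0.4883, 0.3953, 0.2195]
orientation: [-2.553, -1.831, -0.001]
contact_force: [-0.3, 1.0, -1.4]
grip_width: 0.0185
t 24.23 tcp [0.4883 0.3953 0.2195] yaw(y) -18.71 z [ 0.e+00  7.e-04 -1.e+00] F [-0.3  1.  -1.4] w 0.0185
scene 196 ang -110.68 tip [0.4238 0.209 ] start [0.4904 0.3854] len 0.1885 zmax 0.1612 z slope -0.199
top 301 ang -109.15 tip [0.4275 0.23  ] start [0.4906 0.4118] len 0.1925 zmax 0.1636 z slope 0.776
```

View pics/s13.png

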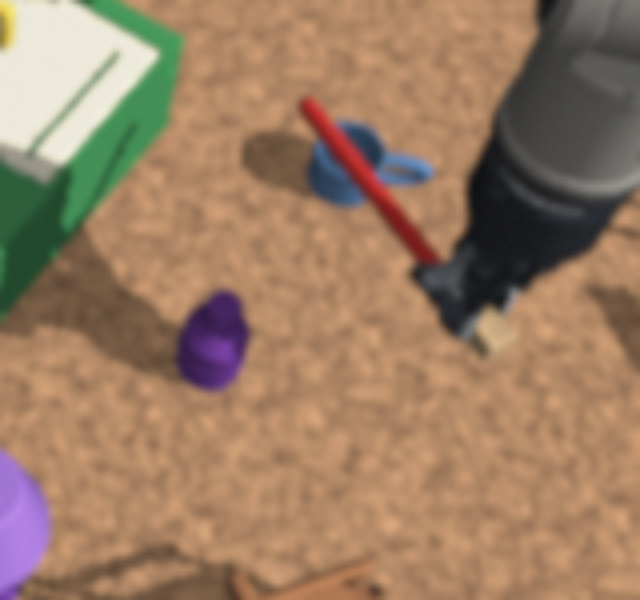

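```bash
python3 -m handwheel '[[[-0.0164,-0.0216,0,0,0,0.0832,0],[-0.0164,-0.0216,0,0,0,0.0832,0],[-0.0164,-0.0216,0,0,0,0.0832,0],[-0.0164,-0.0216,0,0,0,0.0832,0],[-0.0164,-0.0216,-0.0115,0,0,0.0832,0],[0,0,0,0,0,0,0],[0,0,0,0,0,0,0],[0,0,0,0,0,0,0]]]'
cat >> eyes.py <<'E'
def rod2(D,C,I,zc,own=True):
    # red pixels via colour + connected region, per-view line fit in own frame
    a=np.radians(5.2); Rm=np.array([[np.cos(a),-np.sin(a)],[np.sin(a),np.cos(a)]]); o=np.array([.506,.0055])
    for n in D:
        g=I[n].astype(int); P=C[n]
        red=(g[...,0]>90)&(g[...,1]<.4*g[...,0])&(g[...,2]<.4*g[...,0])&(np.abs(P[...,2]-zc)<.025)&(P[...,1]>-.15)&(P[...,1]<.45)&(P[...,0]<.6)
        k,L,S,_=cv2.connectedComponentsWithStats(red.astype(np.uint8)); 
        if k<2: print(n,'none'); continue
        for i in range(1,k):
            if S[i,4]<25: continue
            Q=P[L==i]; q=(Q[:,:2]-o)@Rm; y=q[:,1]
            B=[];
            for lo in np.arange(y.min(),y.max()-.005,.02):
                s=(y>=lo)&(y<lo+.02)
                if s.sum()>4: B.append((y[s].mean(),(np.percentile(q[s,0],5)+np.percentile(q[s,0],95))/2,np.percentile(Q[s,2],85)-.007))
            B=np.array(B)*1e3; print(n,S[i,4],'y %.1f..%.1f'%(1e3*y.min(),1e3*y.max()))
            if len(B)>2:
                px=np.polyfit(B[:,0],B[:,1],1); pz=np.polyfit(B[:,0],B[:,2],1)
                print('  x(y): slope %.4f x@52 %.1f  x@tip %.1f x@tail %.1f; z slope %.4f ztip %.1f ztail %.1f'%(px[0],np.polyval(px,52),np.polyval(px,1e3*y.min()),np.polyval(px,1e3*y.max()),pz[0],np.polyval(pz,1e3*y.min()),np.polyval(pz,1e3*y.max())))
E
python3 - <<'E'
from eyes import *
st(); D,I,C=shot('14')
rod2(D,C,I,.142)
cv2.imwrite('pics/s14.png',cv2.resize(I['scene'][130:300,290:490,::-1],None,fx=3.5,fy=3.5))
cv2.imwrite('pics/t14.png',cv2.resize(I['top'][190:290,160:380,::-1],None,fx=3.5,fy=3.5))
E
```

```text
clock: 25.0
tcp_pos: [0.4065, 0.2873, 0.2073]
orientation: [2.121, 2.318, -0.002]
contact_force: [-0.0, 0.0, -0.5]
grip_width: 0.0189
t 25.0 tcp [0.4065 0.2873 0.2073] yaw(y) 5.07 z [-7.e-04 -9.e-04 -1.e+00] F [-0.   0.  -0.5] w 0.0189
scene 149 y 116.8..258.4
  x(y): slope 0.0187 x@52 -73.8  x@tip -72.6 x@tail -69.9; z slope 0.0009 ztip 140.6 ztail 140.8
top 293 y 115.3..261.8
  x(y): slope 0.0160 x@52 -77.4  x@tip -76.4 x@tail -74.1; z slope 0.0019 ztip 144.1 ztail 144.3
```

View pics/s14.png

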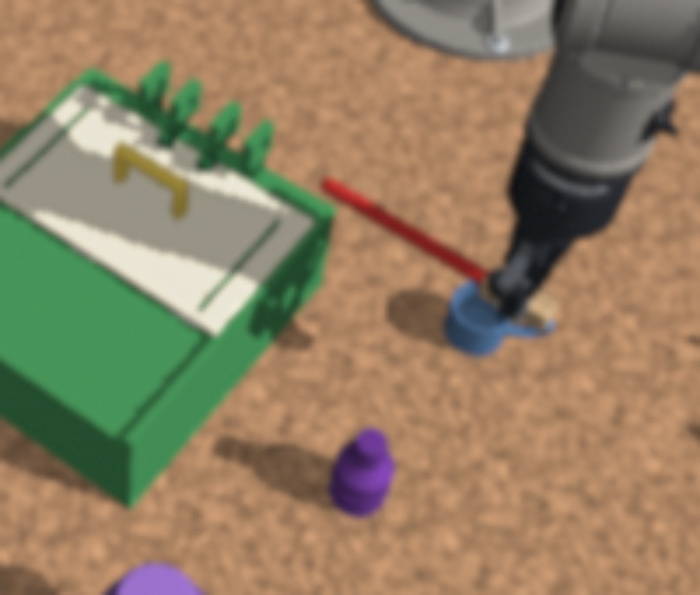

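View pics/t14.png

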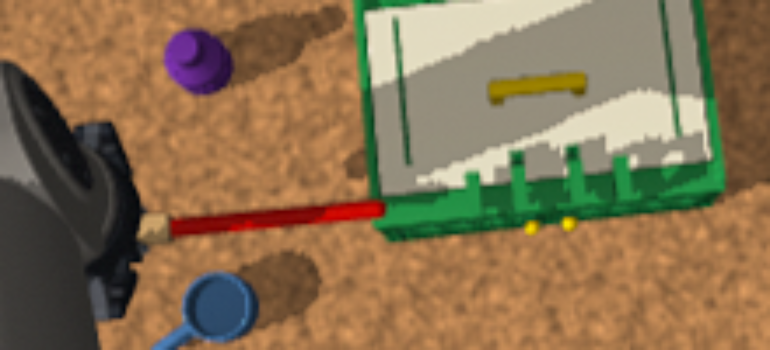

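The rod is held level. Against the eyes it is 1° off in yaw, about 1.7 mm too far in +x and 1.2 mm low. I'll correct that and close in 30 mm.

```bash
python3 -m handwheel '[[[-0.0017,-0.0002,0.0012,0,0,0.017,0],[0.0014,-0.015,0,0,0,0,0],[0.0014,-0.015,0,0,0,0,0],[0,0,0,0,0,0,0],[0,0,0,0,0,0,0],[0,0,0,0,0,0,0]]]'
cat > chk.py <<'E'
from eyes import *
import sys
t=sys.argv[1]
st(); D,I,C=shot(t)
rod2(D,C,I,.142); eyes(D,C,I)
cv2.imwrite(f'pics/s{t}.png',cv2.resize(I['scene'][130:240,310:440,::-1],None,fx=5,fy=5,interpolation=cv2.INTER_CUBIC))
cv2.imwrite(f'pics/t{t}.png',cv2.resize(I['top'][200:280,180:380,::-1],None,fx=4,fy=4,interpolation=cv2.INTER_CUBIC))
E
python3 chk.py 15
```

```text
clock: 25.6
tcp_pos: [0.4079, 0.2567, 0.2094]
orientation: [-2.101, -2.335, -0.001]
contact_force: [0.1, 0.4, -1.3]
grip_width: 0.0187
t 25.6 tcp [0.4079 0.2567 0.2094] yaw(y) 6.03 z [ 2.e-04  5.e-04 -1.e+00] F [ 0.1  0.4 -1.3] w 0.0187
scene 147 y 86.6..228.4
  x(y): slope 0.0031 x@52 -71.5  x@tip -71.4 x@tail -70.9; z slope -0.0047 ztip 142.9 ztail 142.2
top 297 y 84.5..232.4
  x(y): slope 0.0007 x@52 -75.4  x@tip -75.4 x@tail -75.3; z slope -0.0105 ztip 146.7 ztail 145.1
scene 52 47 x -87.4..-57.1 mid -72.3 y med 52.7 ztop 158.1
scene 20 47 x -86.9..-56.5 mid -71.7 y med 21.4 ztop 157.9
scene -20 45 x -88.8..-57.2 mid -73.0 y med -17.8 ztop 157.8
scene -52 44 x -88.6..-56.0 mid -72.3 y med -49.6 ztop 158.4
top 52 57 x -89.3..-59.4 mid -74.4 y med 53.7 ztop 161.8
top 20 58 x -90.0..-58.7 mid -74.3 y med 21.8 ztop 161.8
top -20 60 x -90.0..-59.0 mid -74.5 y med -18.3 ztop 162.2
top -52 61 x -89.6..-59.5 mid -74.6 y med -49.8 ztop 161.4
```

View pics/s15.png

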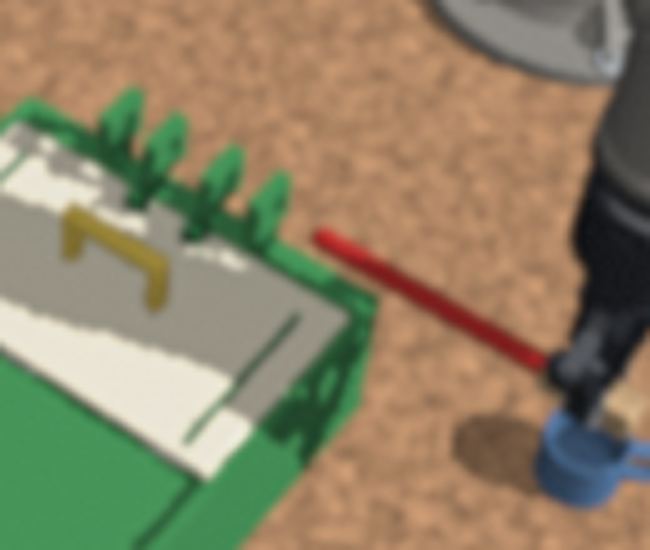

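View pics/t15.png

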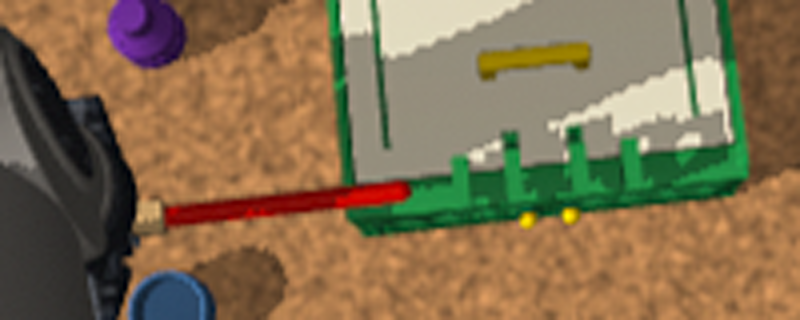

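Rod and eyes now agree to within about 1 mm in both views (+1 and −1 mm in x). I'll insert gently past the first eye.

```bash
python3 -m handwheel '[[[0.0009,-0.01,-0.0005,0,0,0,0],[0.0009,-0.01,0,0,0,0,0],[0.0009,-0.01,0,0,0,0,0],[0.0005,-0.005,0,0,0,0,0],[0,0,0,0,0,0,0]]]';python3 -m handwheel '[[[0.0005,-0.005,0,0,0,0,0],[0.0005,-0.005,0,0,0,0,0],[0,0,0,0,0,0,0]]]'
python3 chk.py 16 | grep -v mid
```

```text
clock: 26.12
tcp_pos: [0.411, 0.2199, 0.2087]
orientation: [2.104, 2.333, -0.001]
contact_force: [-0.4, 0.1, -0.7]
grip_width: 0.0185
clock: 26.37
tcp_pos: [0.4119, 0.211, 0.2087]
orientation: [2.101, 2.335, -0.0]
contact_force: [-1.0, -1.0, -0.5]
grip_width: 0.0186
t 26.37 tcp [0.4119 0.211  0.2087] yaw(y) 6.03 z [-1.e-04 -3.e-04 -1.e+00] F [-1.  -1.  -0.5] w 0.0186
scene 119 y 55.9..178.2
  x(y): slope 0.0197 x@52 -72.0  x@tip -72.0 x@tail -69.5; z slope -0.0002 ztip 141.9 ztail 141.9
top 252 y 59.0..186.3
  x(y): slope 0.0004 x@52 -75.5  x@tip -75.5 x@tail -75.5; z slope 0.0048 ztip 144.8 ztail 145.4
```

View pics/s16.png

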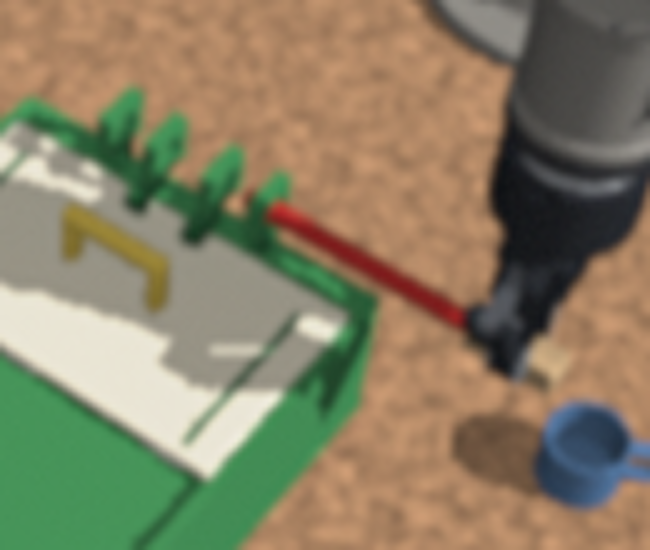

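View pics/t16.png

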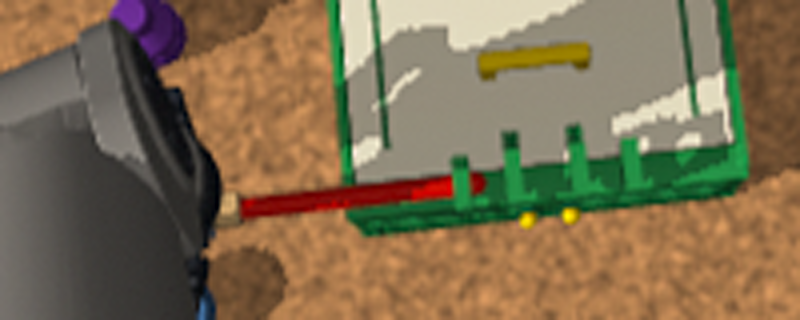

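The nose is through the first eye with no contact force. I'll go on.

```bash
python3 -m handwheel '[[[0.0009,-0.01,0,0,0,0,0],[0.0009,-0.01,0,0,0,0,0],[0,0,0,0,0,0,0]]]';python3 -m handwheel '[[[0.0009,-0.01,0,0,0,0,0],[0.0009,-0.01,0,0,0,0,0],[0,0,0,0,0,0,0]]]';python3 -m handwheel '[[[0.0009,-0.01,0,0,0,0,0],[0.0009,-0.01,0,0,0,0,0],[0,0,0,0,0,0,0]]]'
python3 chk.py 17 | grep -v mid
```

```text
clock: 26.72
tcp_pos: [0.4136, 0.1894, 0.2086]
orientation: [2.103, 2.333, -0.002]
contact_force: [0.0, -0.5, -0.7]
grip_width: 0.0186
clock: 26.97
tcp_pos: [0.4155, 0.1695, 0.2087]
orientation: [2.104, 2.333, -0.001]
contact_force: [0.5, 0.0, -0.6]
grip_width: 0.0186
clock: 27.22
tcp_pos: [0.4173, 0.1496, 0.2087]
orientation: [2.103, 2.333, -0.001]
contact_force: [1.5, -0.4, -1.4]
grip_width: 0.019
t 27.22 tcp [0.4173 0.1496 0.2087] yaw(y) 5.94 z [-3.e-04 -7.e-04 -1.e+00] F [ 1.5 -0.4 -1.4] w 0.019
scene 50 y 56.3..111.5
  x(y): slope 0.0428 x@52 -72.3  x@tip -72.2 x@tail -69.8; z slope -0.0169 ztip 142.3 ztail 141.4
top 58 y -14.2..13.5
top 37 y 27.2..45.2
top 128 y 58.7..125.6
  x(y): slope -0.0014 x@52 -75.8  x@tip -75.8 x@tail -75.9; z slope 0.0063 ztip 145.0 ztail 145.5
```

View pics/t17.png

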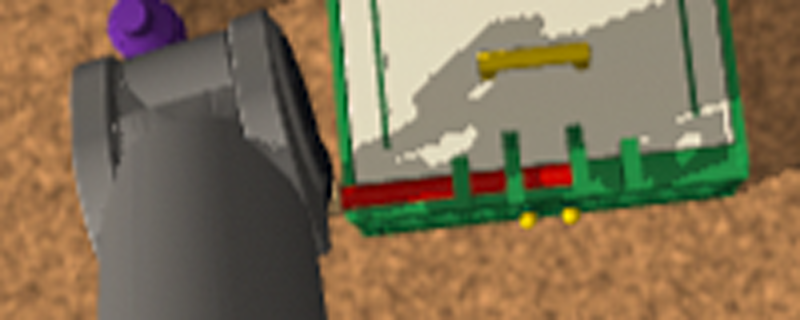

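```bash
python3 -m handwheel '[[[0.0009,-0.01,0,0,0,0,0],[0.0009,-0.01,0,0,0,0,0],[0,0,0,0,0,0,0]]]';python3 -m handwheel '[[[0.0009,-0.01,0,0,0,0,0],[0.0009,-0.01,0,0,0,0,0],[0,0,0,0,0,0,0]]]';python3 -m handwheel '[[[0.0009,-0.01,0,0,0,0,0],[0.0005,-0.006,0,0,0,0,0],[0,0,0,0,0,0,0]]]'
python3 chk.py 18 | grep -v mid
```

```text
clock: 27.57
tcp_pos: [0.419, 0.1297, 0.2087]
orientation: [2.103, 2.334, -0.001]
contact_force: [0.5, -0.1, -0.5]
grip_width: 0.0188
clock: 27.82
tcp_pos: [0.4208, 0.1096, 0.2087]
orientation: [2.103, 2.333, -0.001]
contact_force: [-1.0, -0.3, -1.1]
grip_width: 0.0186
clock: 28.07
tcp_pos: [0.4223, 0.0944, 0.2087]
orientation: [2.103, 2.334, -0.0]
contact_force: [0.3, 0.1, -1.0]
grip_width: 0.0188
t 28.07 tcp [0.4223 0.0944 0.2087] yaw(y) 5.98 z [-1.e-04 -3.e-04 -1.e+00] F [ 0.3  0.1 -1. ] w 0.0188
top 34 y -78.0..-60.3
top 56 y -14.2..13.5
top 42 y -46.7..-26.0
top 38 y 27.2..45.2
```

View pics/t18.png

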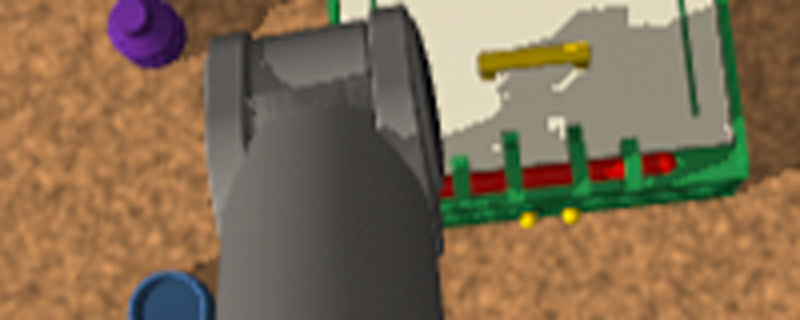

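View pics/s18.png

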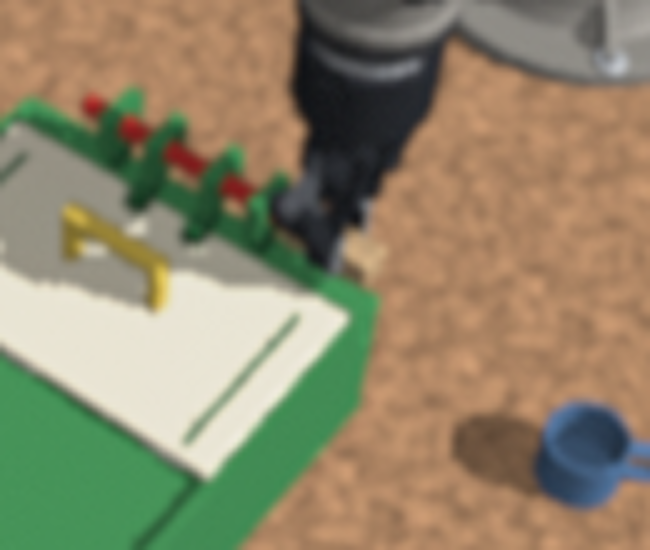

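Through all four eyes. The last few millimetres I'll push until contact.

```bash
python3 -m handwheel '[[[0.0004,-0.004,0,0,0,0,0],[0.0004,-0.004,0,0,0,0,0],[0,0,0,0,0,0,0]]]';python3 -m handwheel '[[[0.0002,-0.003,0,0,0,0,0],[0,0,0,0,0,0,0]]]';python3 -m handwheel '[[[0.0002,-0.002,0,0,0,0,0],[0,0,0,0,0,0,0]]]';python3 -m handwheel '[[[0.0002,-0.002,0,0,0,0,0],[0,0,0,0,0,0,0]]]'
```

```text
clock: 28.42
tcp_pos: [0.4231, 0.0873, 0.2087]
orientation: [2.101, 2.336, -0.0]
contact_force: [0.6, -0.3, -0.6]
grip_width: 0.019
clock: 28.58
tcp_pos: [0.4233, 0.0845, 0.2087]
orientation: [2.101, 2.336, -0.0]
contact_force: [-0.4, 0.0, -0.4]
grip_width: 0.0186
clock: 28.75
tcp_pos: [0.4235, 0.0827, 0.2087]
orientation: [2.101, 2.336, -0.0]
contact_force: [0.2, 0.0, -0.5]
grip_width: 0.0187
clock: 28.92
tcp_pos: [0.4236, 0.0818, 0.2088]
orientation: [-2.099, -2.336, -0.001]
contact_force: [-0.5, 4.7, -0.6]
grip_width: 0.0185
```

The handle is against the eye (4.7 N). I'll release it, lift off, and check.

```bash
python3 -m handwheel '[[[0,0.0005,-0.0015,0,0,0,0],[0,0,0,0,0,0,0.03],[0,0,0,0,0,0,0.045],[0,0,0,0,0,0,0.045],[0,0,0.02,0,0,0,0.045],[0,0,0.035,0,0,0,0.045],[0,0,0.035,0,0,0,0.045],[0.04,0,0,0,0,0,0.045],[0.04,0.02,0,0,0,0,0.045],[0.04,0.02,0,0,0,0,0.045]]]';python3 -m handwheel '[[[0.04,0.04,0,0,0,0,0.05],[0.04,0.04,0,0,0,0,0.05],[0,0,0,0,0,0,0.05]]]'
python3 chk.py 19
```

```text
clock: 29.75
tcp_pos: [0.5399, 0.1185, 0.2997]
orientation: [2.102, 2.335, 0.009]
contact_force: [-0.8, 0.4, 0.5]
grip_width: 0.0449
clock: 30.0
tcp_pos: [0.6008, 0.1852, 0.2959]
orientation: [2.091, 2.343, 0.003]
contact_force: [-0.8, 0.9, -0.0]
grip_width: 0.05
t 30.0 tcp [0.6008 0.1852 0.2959] yaw(y) 6.52 z [ 2.3e-03  9.0e-04 -1.0e+00] F [-0.8  0.9 -0. ] w 0.05
top 63 y -90.5..-59.9
top 37 y -46.1..-28.3
top 55 y -14.2..13.2
top 40 y 27.0..45.2
scene -20 48 x -89.2..-56.0 mid -72.6 y med -18.9 ztop 157.8
scene -52 44 x -88.5..-56.3 mid -72.4 y med -49.5 ztop 158.8
top 52 54 x -89.3..-60.6 mid -75.0 y med 53.6 ztop 161.8
top 20 56 x -90.1..-58.9 mid -74.5 y med 21.5 ztop 162.0
top -20 59 x -90.0..-59.0 mid -74.5 y med -18.3 ztop 162.1
top -52 60 x -89.7..-59.5 mid -74.6 y med -49.9 ztop 161.8
```

View pics/scene_19.png

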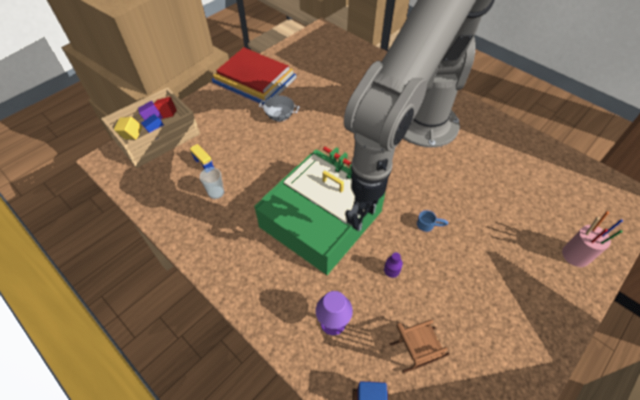

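View pics/t19.png

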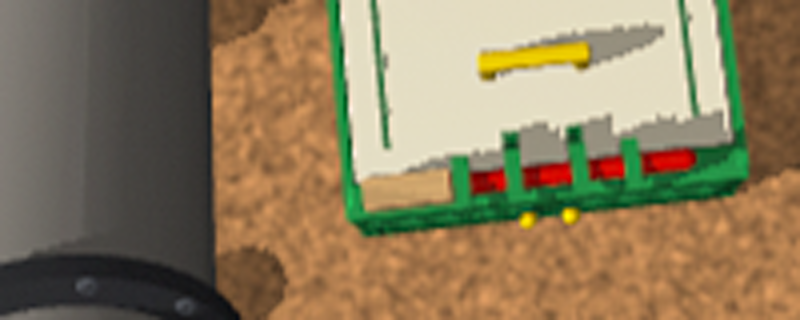

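View pics/s19.png

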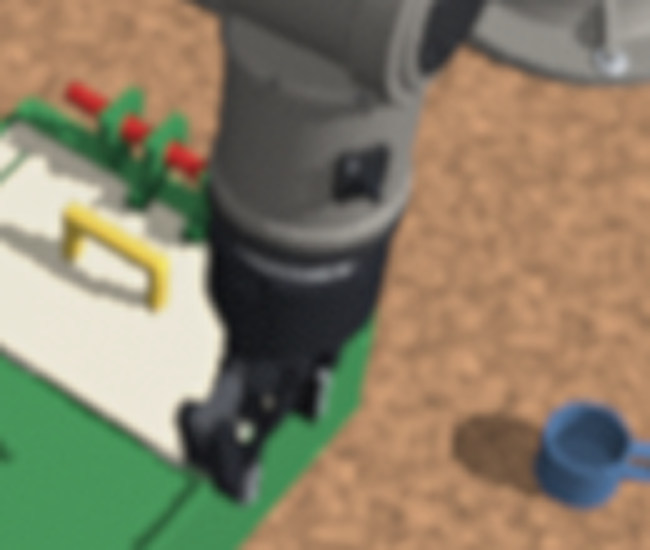

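The rod is home: its handle sits against the first eye and its nose is at own y ≈ −91. I'll go to the door handle for the tug.

```bash
python3 -m handwheel '[[[-0.0194,-0.0352,0,0,0,-0.015,0.045],[-0.0194,-0.0352,0,0,0,0,0.045],[-0.0194,-0.0352,0,0,0,0,0.045],[-0.0194,-0.0352,0,0,0,0,0.045],[-0.0194,-0.0352,0,0,0,0,0.045],[0,0,0,0,0,0,0.045],[0,0,0,0,0,0,0.045]]]' 40; python3 -c "
from h import *
st()"
```

```text
clock: 30.68
tcp_pos: [0.498, -0.0018, 0.2975]
orientation: [-2.124, -2.313, -0.002]
contact_force: [0.2, 0.8, 1.0]
grip_width: 0.045
t 30.68 tcp [ 0.498  -0.0018  0.2975] yaw(y) 4.86 z [-2.0e-04  1.6e-03 -1.0e+00] F [0.2 0.8 1. ] w 0.045
```

```bash
python3 -m handwheel '[[[0.006,0.011,0,0,0,0.006,0.045],[0,0,-0.03,0,0,0,0.045],[0,0,-0.03,0,0,0,0.045],[0,0,-0.02,0,0,0,0.045],[0,0,-0.012,0,0,0,0.045],[0,0,0,0,0,0,0.045],[0,0,0,0,0,0,0.045]]]' 40;  python3 -m handwheel '[[[0,0,0,0,0,0,0],[0,0,0,0,0,0,0],[0,0,0,0,0,0,0],[0,0,0,0,0,0,0],[0,0,0,0,0,0,0]]]' 40
```

```text
clock: 31.27
tcp_pos: [0.5065, 0.0141, 0.2047]
orientation: [-2.108, -2.329, 0.002]
contact_force: [-0.6, -0.5, 0.6]
grip_width: 0.0451
clock: 31.68
tcp_pos: [0.5066, 0.013, 0.2062]
orientation: [2.111, 2.326, 0.003]
contact_force: [-1.3, 1.2, 6.0]
grip_width: 0.0111
```

```bash
python3 -m handwheel '[[[0.001,0.0001,0,0,0,0,0],[0.001,0.0001,0,0,0,0,0],[0.001,0.0001,0,0,0,0,0],[0,0,0,0,0,0,0],[0,0,0,0,0,0,0]]]';  python3 -m handwheel '[[[0.001,0.0001,0,0,0,0,0],[0.001,0.0001,0,0,0,0,0],[0,0,0,0,0,0,0],[0,0,0,0,0,0,0]]]'; python3 -m handwheel '[[[0.001,0.0001,0,0,0,0,0],[0.001,0.0001,0,0,0,0,0],[0,0,0,0,0,0,0],[0,0,0,0,0,0,0]]]'
```

```text
clock: 32.1
tcp_pos: [0.509, 0.0132, 0.2062]
orientation: [-2.111, -2.325, -0.002]
contact_force: [-3.9, 1.9, 9.1]
grip_width: 0.0113
clock: 32.43
tcp_pos: [0.5095, 0.0132, 0.2061]
orientation: [-2.109, -2.323, 0.002]
contact_force: [-10.4, 1.3, 17.0]
grip_width: 0.011
clock: 32.77
tcp_pos: [0.5099, 0.0132, 0.206]
orientation: [-2.107, -2.32, 0.005]
contact_force: [-17.9, 1.1, 24.5]
grip_width: 0.0109
```

The tug was stopped by the rod after about 6 mm (18 N). I'll relax, let go and back off.

```bash
python3 -m handwheel '[[[-0.002,0,0,0,0,0,0],[-0.002,0,0,0,0,0,0],[-0.002,0,0,0,0,0,0],[0,0,0,0,0,0,0.04],[0,0,0,0,0,0,0.045],[0,0,0,0,0,0,0.045],[0,0,0.02,0,0,0,0.045],[0,0,0.035,0,0,0,0.045],[0,0,0.035,0,0,0,0.045],[0.02,-0.03,0,0,0,0,0.045]]]';python3 -m handwheel '[[[0.02,-0.04,0,0,0,0,0.045],[0.02,-0.04,0,0,0,0,0.05],[0.02,-0.04,0,0,0,0,0.05],[0.01,-0.04,0,0,0,0,0.05],[0,-0.04,0,0,0,0,0.05],[0,-0.04,0,0,0,0,0.05],[0,0,0,0,0,0,0.05],[0,0,0,0,0,0,0.05],[0,0,0,0,0,0,0.05]]]'
python3 chk.py 20
python3 - <<'E'
from h import *
d=np.load  # handle position vs shut
import cv2
for t in('11','20'):
    g=cv2.imread(f'pics/scene_{t}.png')[:,:,::-1].astype(int)
    s=(g[...,0]>150)&(g[...,1]>110)&(g[...,2]<90); s[:150]=0;s[230:]=0;s[:,:280]=0;s[:,380:]=0
    v,u=np.nonzero(s); print(t,u.mean(),v.mean(),s.sum())
E
```

```text
clock: 33.6
tcp_pos: [0.5284, -0.0104, 0.3007]
orientation: [2.099, 2.337, 0.014]
contact_force: [1.6, 1.2, 0.8]
grip_width: 0.045
clock: 34.35
tcp_pos: [0.5929, -0.2482, 0.2946]
orientation: [-2.111, -2.325, 0.0]
contact_force: [-0.2, 0.9, -0.4]
grip_width: 0.0504
t 34.35 tcp [ 0.5929 -0.2482  0.2946] yaw(y) 5.54 z [-8.e-04  7.e-04 -1.e+00] F [-0.2  0.9 -0.4] w 0.0504
top 40 y -46.6..-26.9
top 57 y -14.1..13.2
top 38 y 27.0..45.3
scene 52 50 x -87.2..-55.4 mid -71.3 y med 53.3 ztop 158.4
scene 20 42 x -83.5..-51.5 mid -67.5 y med 21.4 ztop 157.7
scene -20 45 x -83.5..-52.7 mid -68.1 y med -19.3 ztop 157.5
scene -52 47 x -88.4..-57.1 mid -72.7 y med -50.5 ztop 157.7
top 52 53 x -89.7..-60.4 mid -75.0 y med 53.7 ztop 162.2
top 20 56 x -85.1..-54.2 mid -69.7 y med 21.3 ztop 162.1
top -20 57 x -85.1..-55.1 mid -70.1 y med -18.6 ztop 161.6
top -52 42 x -81.4..-59.3 mid -70.3 y med -49.7 ztop 162.4
11 335.0657894736842 176.76315789473685 76
20 334.8235294117647 176.87058823529412 85
```

View pics/s20.png

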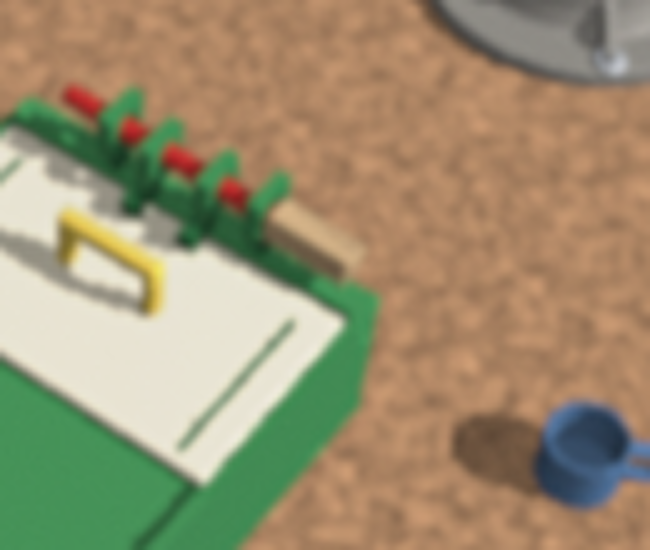

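View pics/top_20.png

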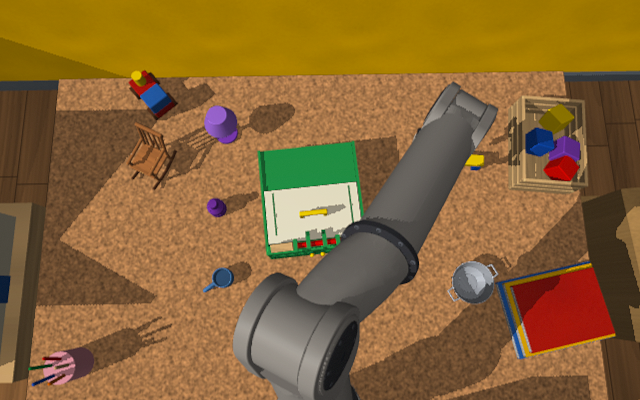

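Run:
```python
from h import *
st(); print(r.hand_in())
```

```text
t 34.45 tcp [ 0.5935 -0.2465  0.2948] yaw(y) 5.71 z [-5.0e-04  1.2e-03 -1.0e+00] F [0.2 0.7 0.5] w 0.0502
the job is handed in; nothing more can be done
None
```

The job is handed in at 34.5 s; no verdict is reported, so success rests on my own checks. I found only two bottles, red and yellow. I slid the door open, stood both upright in the bay, slid the door shut, and threaded the rod through all four eyes until its handle met the first. I then tugged the door handle and let go.

**Last checks**
- **Bottles:** both camera views fitted them upright before the door shut, yellow at about (0.508, 0.061) and red at about (0.516, −0.050). With the door shut I could not look at them again.
- **Rod:** the pictures show it through all four eyes with its handle against the first. Before the tug, its nose measured about 34 mm past the last eye. The arm hid the nose in the last top view, but the scene view still shows it out past the last eye.
- **Tug:** the rod stopped the door after about 6 mm, with a pull of about 18 N.
- **Door:** it was left about 4 mm open, against the 10 mm allowed.
- **Other toys:** the purple bottle and the toys visible in the last pictures stand where they were. The arm partly covered the tumbler's side of the top view there.

**Disagreement:** the two cameras differed by 2–4 mm in x and height throughout, so I aligned the rod relative to the eyes within each view and averaged the two. It went in without noticeable force.

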